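# Clamp a cast sample in the T-handle screw clamp

### The arm

A 6-joint arm with a two-finger parallel gripper is mounted at the origin on a cart in front of the work surface, level with it; the furniture and walls round the work are solid. World frame = base frame: x ahead of the robot, y to its left, z up, the work surface at z = 0. Lengths are in mm, angles in rad, forces in N, time in s.
With the tool pointing down it reaches from about 300 to 775 mm from the base axis. Payload 14.6 kg.
Tool frame: the origin (TCP) lies midway between the tips of the shut fingers; the grasp point (between the pads) lies 19 mm behind it; z points along the fingers, y is the direction in which the jaws open and shut (so a half turn about z gives the same grasp; the last joint's range is limited). The gripper opens to 94 mm and grips with 3 to 60 N. Pads are 16 mm wide; open, the fingers measure 119 mm over their backs; the gripper's body (75 mm by 177 mm) begins 78 mm behind the grasp point.
Start: joints at [-0.067, 0.3, 1.521, -0, 1.321, -0.067], TCP at [549.99, -0.002, 172.646] pointing down, gripper open.
Joint ranges: [-3.03, 3.03], [-0.79, 2.21], [0.23, 2.52], [-1.04, 4.18], [0, 3.07], [-2.55, 2.55]. Speed limits (rad/s): [2.22, 2.22, 2.57, 3.14, 3.14, 3.14].

### API

Orientations are given as [roll, pitch, yaw] about the fixed x, y, z axes, in that order (R = Rz(yaw) Ry(pitch) Rx(roll)).
In Python, from cell import manip gives the robot as it stands.
- The arm moves only by the tool play_rows, never from a script. Its argument "commands" is a list of rows, each an object of numbers: "x", "y", "z": the shift along the tool's x, y, z in m; "wx", "wy", "wz": the turn, a rotation vector about the tool's x, y, z in degrees; "grip": the opening, from 0 (shut) to 1 (fully open). In form: [{"x": .., "y": .., "z": .., "wx": .., "wy": .., "wz": .., "grip": ..}, ...]. A call has 1 to 20 rows; each row shifts and turns the commanded pose from where the row before left it, along the tool's axes as they then stand; what a row does not reach is not made up. A row lasts 1/8 s, in which the tool goes at most 62.5 mm and 10.7 degrees, less where a joint would pass 70% of its speed; a pose out of reach is approached as far as the arm can. A call is refused whole if a number of a shift passes 0.0625 or a number of a turn 10.7, either way. A call with a gripper value outside its range is refused whole. The fingers move at their own pace and stop on an object; "squeeze" is the grip in N (left out, the last holds). Time passes only in rows, so rows that do not move let the fingers close. It gives the time, the measured TCP pose, the force and the opening at its end, in the units of the state.
- manip.read_state(): the state, without advancing time (a new reading comes with each control period).
- manip.camera(name): name is "scene" or "side" or "wrist"; returns (picture, depth): 384x512x3 uint8, red, green, blue; 384x512 float32, mm along the optical axis (not along the pixel's ray), 0 where there is no reading.
- manip.camera_info(name): a dict with "intrinsics" (3x3 intrinsics, pixels), "camera_from_world" (4x4, takes a point from world to camera coordinates); the wrist camera has in their place "tool_from_camera" (4x4, takes a point from camera to tool coordinates, whose origin is the TCP and whose axes are the flange's). Camera axes: x right, y up, looking along -z (the intrinsics and any distortion apply to the point x, -y, -z); pixel columns grow to the right and rows downward; lengths in mm; the calibration is good to about 2 mm. A picture is of the moment at which its call begins: read the wrist's pose just before it. camera_info takes no time and is no camera call.
- manip.sign_off(): hands the job in, once; it reports no verdict.
The state is a dict: "clock": time; "joints": joint angles; "qd": joint speeds; "effort": joint torques, N m; "eef_pos": TCP position; "eef_rot": TCP orientation; "wrist_force": force on the tool from outside, world axes, zero at the start; "moment": the same for the moment, N m; "finger_gap": finger opening in mm.
Only numpy, scipy, OpenCV 4.12 (cv2) and the standard library are available. Lean on these libraries where they do the work, as an engineer would, in place of code of your own. Each camera call takes 0.05 s, during which the arm holds its last target.

### The job

Push the carriage with the sample puck fully home under the screw. Then wind the T-handle clockwise, about a turn with fresh grasps as needed, until the foot grips the puck firmly: clearly stiffer to turn than when running free, but without crushing the puck. Let go, and leave the loose stone, pale puck and green jar where they are.

Things in the scene. Friction and masses are not known exactly. Their poses are not given: they have to be found in the camera images.
- press: green fixed screw clamp on the bench: base plate 190 x 150 x 12 mm, two columns, and a bridge (50 x 152 mm, underside at 87 mm, top at 106 mm, nuts and bushing to 113 mm). Origin: on the bench, under the screw's vertical axis. Its x axis is the way in along which the carriage slides; z up
- carriage (a joint): slide of the aluminium carriage that carries the puck: 0 = out in front of the bridge, 0.070 m = fully home against its stop, puck under the screw; drags with about 2 N
- push_tab (a point): centre of the upright red tab, 8 mm thick (along the press's x), 44 mm wide, 40 mm tall (13 to 53 mm above the bench), at the outer end of the carriage, 115 mm before the puck's centre; push it towards the press's +x
- t_screw: steel T-handle with its screw. Origin: where the bar crosses the vertical screw axis. x runs along the bar: 10 mm thick, 144 mm between the centres of the 17 mm black end balls, 22 mm hub. Clockwise from above lowers it 16 mm per turn; friction holds it where it is left, so its effort is felt only while turning: about 0.25 N m running free (5 N at 52 mm from the axis)
- foot (a point): centre of the underside of the rubber foot (27 mm wide) at the screw's lower end, 85.5 mm below the bar; starts 11 to 20 mm above puck level. Once it bears, the effort climbs fast: a good clamp is about 0.65 N m (12 N at 52 mm, some 40 N on the puck); under 0.4 N m is loose, 1.0 N m crushes it, a few hundredths of a turn later, finer than pose readings show
- stone: brown pebble, about 50 mm, origin under its centre; leave it
- pale_puck: pale puck, 53 mm across, 27 mm tall, origin under its centre; leave it
- green_jar: open jar of green grains, 112 mm wide, 73 mm tall, origin under its centre; leave it
- sample: brown cast puck, 50 mm across, 36 mm tall, standing loose between six short pins on the carriage. Origin: centre of its underside, 23.5 mm above the bench
Things that resemble listed ones, but are neither listed nor needed, are in the scene too. What is shaped like the sample but red or turquoise is not meant.

How it is judged:
By the outcome, as a careful person would: the job done as asked, in the order asked, and still so for the second after the job is handed in, with the robot touching nothing.
It also fails if it takes over 72 s, if anything falls off the work surface, if the arm or the gripper's body presses on something with over 40 N, if the wrist force passes 120 N, or if a joint passes its speed limit or range.

## Working session

There is one attempt and no reset: what is moved stays moved. The work goes in short steps, Python scripts to look and compute and a tool call to move; the robot and the scene stay as the last step left them, time stands still between calls to the robot, and variables do not carry over. Pictures are saved under pics/ and viewed, and the job is handed in when it is done.

Besides the shell and the picture viewer there is one more tool, called as name([rows], argument=value, ...), one row to a line, values as JSON. play_rows: Moves the arm, as the interface text tells. Its arguments: {"type":"object","properties":{"commands":{"type":"array"},"squeeze":{"type":"number"}},"required":["commands"]}

```bash
ls; mkdir -p pics; python3 - <<'E'
from cell import manip
import cv2,numpy as np
s=manip.read_state();print(s)
for n in ["scene","side","wrist"]:
    p,d=manip.camera(n); cv2.imwrite(f"pics/{n}0.png",p[:,:,::-1]); np.savez(f"{n}0.npz",p=p,d=d)
    print(n,manip.camera_info(n))
E
```

```text
pics
{'clock': 0.0, 'joints': array([-6.66092076e-02,  3.00503389e-01,  1.52156685e+00, -3.16958498e-05,
        1.32071589e+00, -6.66164966e-02]), 'qd': array([-0.00020151, -0.00101514,  0.00070077, -0.00042262, -0.0006756 ,
        0.00095491]), 'effort': array([-1.53750298e-03, -5.31805658e+01, -3.52735734e+01,  7.07558286e-02,
        2.43994006e-02, -4.79655944e-05]), 'eef_pos': array([5.49698318e+02, 2.78780421e-03, 1.72074670e+02]), 'eef_rot': array([-3.14039978e+00, -4.88137591e-05,  1.57081145e+00]), 'wrist_force': array([ 0.27465295,  0.73244452, -0.59449471]), 'moment': array([ 0.01003321,  0.0373216 , -0.00547221]), 'finger_gap': 93.75978034367346}
scene {'intrinsics': array([[461.63191567,   0.        , 256.77310881],
       [  0.        , 461.63191567, 194.65478242],
       [  0.        ,   0.        ,   1.        ]]), 'camera_from_world': array([[ 5.07093820e-01, -8.61841430e-01,  9.23076083e-03,
        -3.31231643e+02],
       [ 6.60745770e-01,  3.95604523e-01,  6.37896613e-01,
        -3.96730713e+02],
       [-5.53417460e-01, -3.17374245e-01,  7.70066688e-01,
     
[... 483 characters left out ...]
3.97562048e-01, -6.18451421e-01,  6.77836453e-01,
        -1.18968953e+03],
       [ 0.00000000e+00,  0.00000000e+00,  0.00000000e+00,
         1.00000000e+00]])}
wrist {'intrinsics': array([[335.97150901,   0.        , 255.34550465],
       [  0.        , 335.97150901, 194.14147595],
       [  0.        ,   0.        ,   1.        ]]), 'tool_from_camera': array([[ 3.10876540e-04,  9.64133809e-01,  2.65416469e-01,
         7.87359195e+01],
       [ 9.99999892e-01, -2.07683170e-04, -4.16862382e-04,
         3.49265744e-01],
       [-3.46788582e-04,  2.65416569e-01, -9.64133769e-01,
        -2.12522642e+02],
       [ 0.00000000e+00,  0.00000000e+00,  0.00000000e+00,
         1.00000000e+00]])}
```

View pics/scene0.png

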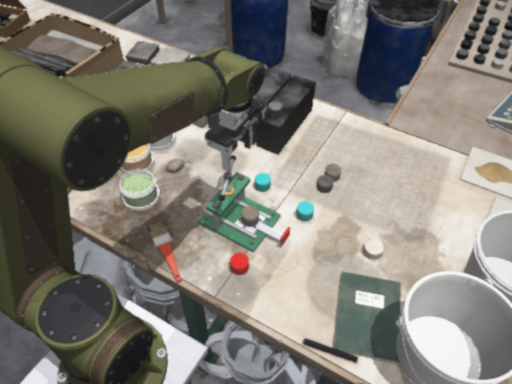

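View pics/side0.png

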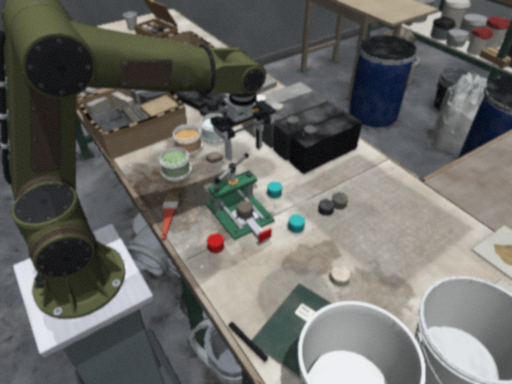

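View pics/wrist0.png

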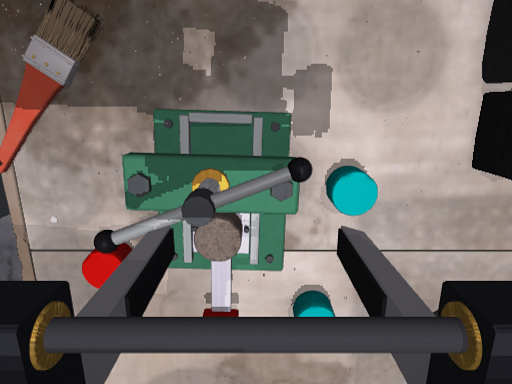

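Wrist view: handle balls at (106,241) and (300,170), hub (199,209), sample (218,236), and tab at the bottom (220,313), half hidden. The press's way in runs along about world +y. Next I'll measure from depth and several views.

```bash
cat > h.py <<'E'
import numpy as np,cv2
from cell import manip
from scipy.spatial.transform import Rotation as R
def look(name,tag):
    s=manip.read_state(); p,d=manip.camera(name)
    cv2.imwrite(f"pics/{tag}.png",p[:,:,::-1])
    return mk(name,s,p,d)
def mk(name,s,p,d):
    i=manip.camera_info(name);K=i["intrinsics"]
    if name=="wrist":
        T=np.eye(4);T[:3,:3]=R.from_euler('xyz',s["eef_rot"]).as_matrix();T[:3,3]=s["eef_pos"]
        W=T@i["tool_from_camera"]
    else: W=np.linalg.inv(i["camera_from_world"])
    return dict(K=K,W=W,p=p,d=d)
def ray(v,u,w):
    K=v["K"];r=np.array([(u-K[0,2])/K[0,0],-(w-K[1,2])/K[1,1],-1.]);return v["W"][:3,3],v["W"][:3,:3]@r
def P(v,u,w):
    o,r=ray(v,u,w);return o+r*v["d"][int(w),int(u)]
def Z(v,u,w,z):
    o,r=ray(v,u,w);return o+r*(z-o[2])/r[2]
def tri(*a):
    A=np.zeros((3,3));b=np.zeros(3)
    for v,u,w in a:
        o,r=ray(v,u,w);r=r/np.linalg.norm(r);M=np.eye(3)-np.outer(r,r);A+=M;b+=M@o
    x=np.linalg.solve(A,b)
    res=[np.linalg.norm(np.cross(x-ray(v,u,w)[0],ray(v,u,w)[1]/np.linalg.norm(ray(v,u,w)[1]))) for v,u,w in a]
    return x,res
E
python3 - <<'E'
from h import *
np.set_printoptions(precision=1,suppress=True)
s=manip.read_state()
V={n:mk(n,s,**np.load(n+"0.npz")) for n in["scene","side","wrist"]}
w=V["wrist"]
for nm,(a,b) in dict(ballR=(300,170),ballL=(106,241),hub=(199,209),hub2=(195,215),sample=(218,240),bolt1=(139,184),bolt2=(282,190),plateTL=(157,114),plateTR=(288,116),bridgeL=(130,158),bridgeR=(295,160),cyan=(351,185),cyan2=(312,300),red=(102,268),tab=(222,313)).items(): print(nm,P(w,a,b))
import cv2
for n,(x0,y0,x1,y1) in dict(scene=(180,150,320,280),side=(180,140,300,260),wrist=(80,90,340,330)).items():
    c=V[n]["p"][y0:y1,x0:x1,::-1];f=4 if n!="wrist" else 2.4
    cv2.imwrite(f"pics/{n}0c.png",cv2.resize(c,None,fx=f,fy=f,interpolation=cv2.INTER_CUBIC))
E
```

```text
ballR [579.   36.3 172.1]
ballL [448.4 -12.9 172.4]
hub [513.7  11.5 177.1]
hub2 [510.8   7.3 176.6]
sample [511.3 -60.1  60.2]
bolt1 [453.   12.4 111.9]
bolt2 [572.5   7.6 113.4]
plateTL [444.1  65.9  12.8]
plateTR [585.3  63.9  13.3]
bridgeL [445.1  33.2 105.2]
bridgeR [576.1  42.  167.4]
cyan [652.2  -7.   36.5]
cyan2 [ 619.4 -154.7   23.5]
red [ 374.  -105.5   35.2]
tab [ 509.2 -172.    25.1]
```

View pics/scene0c.png

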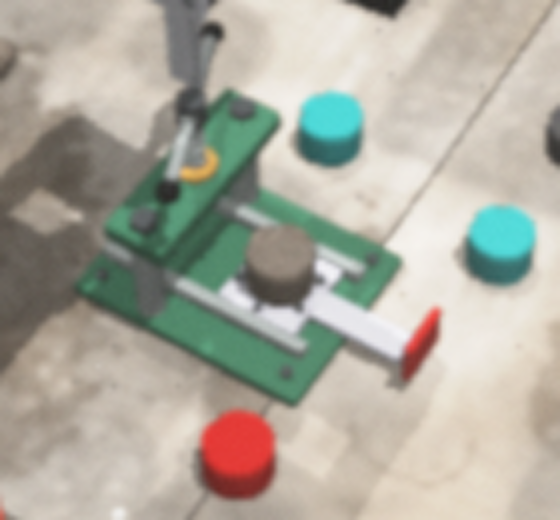

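View pics/side0c.png

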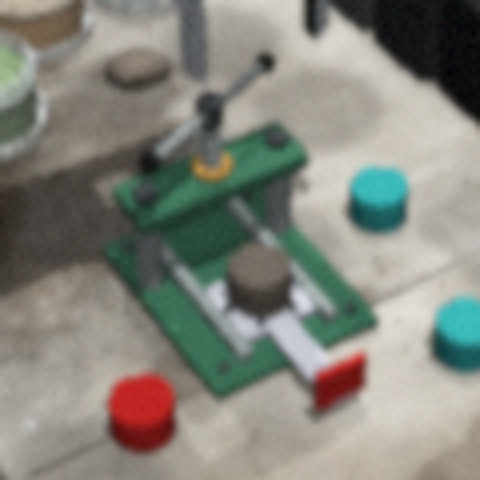

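View pics/wrist0c.png

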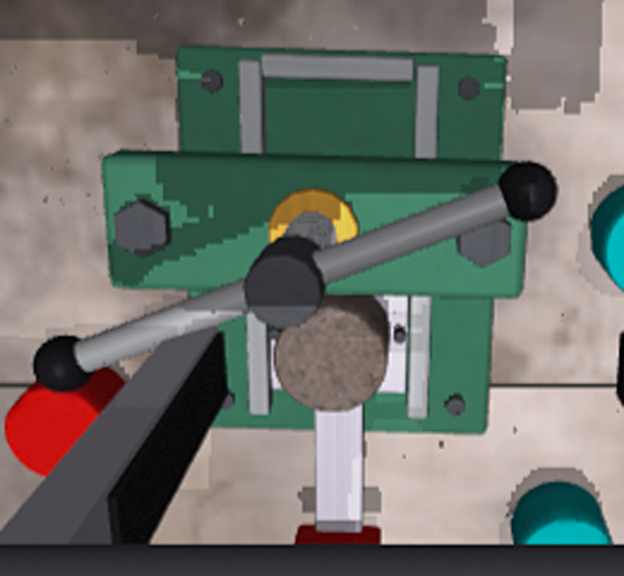

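Depth gives an axis at about (512.6, 10) and a bar at z≈164.5 and 20.5° from world x. The carriage centre line is near x≈510 and the tab near y≈-175. Lift, shut the fingers, move out beyond the tab and look.

play_rows([
  {"z":-0.03,"grip":0.0},
  {"z":-0.03,"x":-0.02,"y":-0.01},
  {"x":-0.05,"y":-0.01},
  {"x":-0.05,"y":-0.01,"wz":1.4},
  {"x":-0.05,"y":-0.007},
  {"x":-0.05},
  {"z":0.02},
  {},
], squeeze=20)

```text
$.commands[0]: bad value
```

```bash
python3 - <<'E'
from h import *
np.set_printoptions(precision=2,suppress=True)
s=manip.read_state();print(s["clock"],s["eef_pos"],s["eef_rot"],s["wrist_force"],s["moment"],s["finger_gap"],s["joints"])
v=look("wrist","w1");np.savez("w1.npz",p=v["p"],d=v["d"],K=v["K"],W=v["W"])
E
```

```text
0.15 [549.79   0.02 172.26] [-3.14 -0.    1.57] [-0.21 -0.34 -0.27] [ 0.05 -0.02  0.02] 93.6386602245318 [-0.07  0.3   1.52  0.    1.32 -0.07]
```

View pics/w1.png

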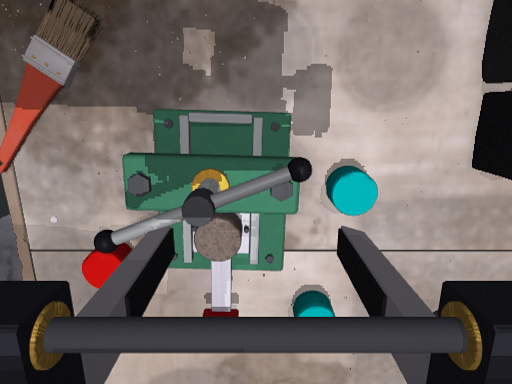

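The call was refused and nothing moved. I'll try with all keys given in each row.

play_rows([
  {"x":0,"y":0,"z":-0.03,"wx":0,"wy":0,"wz":0,"grip":0.02},
  {"x":-0.02,"y":-0.01,"z":-0.03,"wx":0,"wy":0,"wz":0,"grip":0.02},
  {"x":-0.05,"y":-0.01,"z":0,"wx":0,"wy":0,"wz":0,"grip":0.02},
  {"x":-0.05,"y":-0.01,"z":0,"wx":0,"wy":0,"wz":1.4,"grip":0.02},
  {"x":-0.05,"y":-0.006,"z":0,"wx":0,"wy":0,"wz":0,"grip":0.02},
  {"x":-0.05,"y":0,"z":0,"wx":0,"wy":0,"wz":0,"grip":0.02},
  {"x":0,"y":0,"z":0.02,"wx":0,"wy":0,"wz":0,"grip":0.02},
  {"x":0,"y":0,"z":0,"wx":0,"wy":0,"wz":0,"grip":0.02},
], squeeze=20)

```text
clock: 1.2
eef_pos: [510.8, -219.8, 211.3]
eef_rot: [-3.139, -0.001, 1.546]
wrist_force: [0.8, 0.5, -0.2]
finger_gap: 17.7
```

```bash
python3 - <<'E'
from h import *
np.set_printoptions(precision=2,suppress=True)
s=manip.read_state();print(s["clock"],s["eef_pos"],s["eef_rot"],s["wrist_force"],s["moment"],s["finger_gap"],s["joints"])
v=look("wrist","w2");np.savez("w2.npz",p=v["p"],d=v["d"],K=v["K"],W=v["W"])
E
```

```text
1.2 [ 510.84 -219.84  211.31] [-3.14 -0.    1.55] [ 0.77  0.52 -0.21] [0.07 0.   0.02] 17.663113629818714 [-0.47  0.29  1.44  0.    1.41 -0.45]
```

View pics/w2.png

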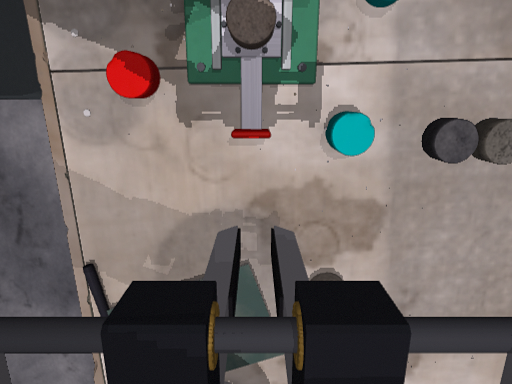

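The tab is now clear at (251,133), edges about (232..270), with the sample at (250,20).

```bash
python3 - <<'E'
from h import *
np.set_printoptions(precision=1,suppress=True)
v=dict(np.load("w2.npz"))
for q in [(236,132),(251,132),(266,132),(251,136),(251,110),(250,22),(195,70),(312,70)]: print(q,P(v,*q))
for q in [(232,134),(270,134)]: print(Z(v,*q,53))
s=manip.read_state()
sc=mk("scene",s,**np.load("scene0.npz"));sd=mk("side",s,**np.load("side0.npz"))
print(tri((v,251,133),(sc,180+424/4,150+328/4),(sd,180+342/4,140+368/4)))
E
```

```text
(236, 132) [ 491.  -172.3   52.7]
(251, 132) [ 507.3 -172.6   53.7]
(266, 132) [ 523.7 -173.1   52.6]
(251, 136) [ 507.2 -176.9   53.7]
(251, 110) [ 507.5 -150.1   20.7]
(250, 22) [509.5 -65.3  60.5]
(195, 70) [ 444.2 -104.    13.3]
(312, 70) [ 578.9 -107.3   12.6]
[ 486.5 -174.3   53. ]
[ 528.  -175.3   53. ]
(array([ 508.4, -176.1,   43.6]), [np.float64(1.9328405218320743), np.float64(1.3640169038334562), np.float64(0.6739322403235638)])
```

play_rows([
  {"x":0,"y":-0.004,"z":0.04,"wx":0,"wy":0,"wz":0,"grip":0.0},
  {"x":0,"y":0,"z":0.05,"wx":0,"wy":0,"wz":0,"grip":0.0},
  {"x":0,"y":0,"z":0.05,"wx":0,"wy":0,"wz":0,"grip":0.0},
  {"x":0,"y":0,"z":0.038,"wx":0,"wy":0,"wz":0,"grip":0.0},
  {"x":0.012,"y":0,"z":0,"wx":0,"wy":0,"wz":0,"grip":0.0},
  {"x":0.008,"y":0,"z":0,"wx":0,"wy":0,"wz":0,"grip":0.0},
  {"x":0.006,"y":0,"z":0,"wx":0,"wy":0,"wz":0,"grip":0.0},
  {"x":0.004,"y":0,"z":0,"wx":0,"wy":0,"wz":0,"grip":0.0},
  {"x":0.004,"y":0,"z":0,"wx":0,"wy":0,"wz":0,"grip":0.0},
  {"x":0.004,"y":0,"z":0,"wx":0,"wy":0,"wz":0,"grip":0.0},
], squeeze=20)

```text
clock: 2.5
eef_pos: [508.5, -181.6, 34.8]
eef_rot: [3.141, 0.0, 1.546]
wrist_force: [-0.4, -0.1, 0.3]
finger_gap: 0.5
```

play_rows([
  {"x":0.004,"y":0,"z":0,"wx":0,"wy":0,"wz":0,"grip":0.0},
  {"x":0.004,"y":0,"z":0,"wx":0,"wy":0,"wz":0,"grip":0.0},
  {"x":0.004,"y":0,"z":0,"wx":0,"wy":0,"wz":0,"grip":0.0},
  {"x":0.005,"y":0,"z":0,"wx":0,"wy":0,"wz":0,"grip":0.0},
  {"x":0.005,"y":0,"z":0,"wx":0,"wy":0,"wz":0,"grip":0.0},
  {"x":0.005,"y":0,"z":0,"wx":0,"wy":0,"wz":0,"grip":0.0},
  {"x":0.005,"y":0,"z":0,"wx":0,"wy":0,"wz":0,"grip":0.0},
])

```text
clock: 3.38
eef_pos: [509.3, -149.4, 34.6]
eef_rot: [-3.142, 0.0, 1.546]
wrist_force: [-0.2, 0.2, -0.5]
finger_gap: 0.7
```

```bash
python3 - <<'E'
from h import *
np.set_printoptions(precision=2,suppress=True)
s=manip.read_state();print(s["clock"],s["eef_pos"],s["wrist_force"],s["moment"],s["finger_gap"],s["joints"])
v=look("wrist","w3")
E
```

```text
3.375 [ 509.26 -149.41   34.64] [-0.23  0.21 -0.53] [ 0.03  0.02 -0.02] 0.7105064204275504 [-0.35  0.42  1.71 -0.    1.01 -0.33]
```

View pics/w3.png

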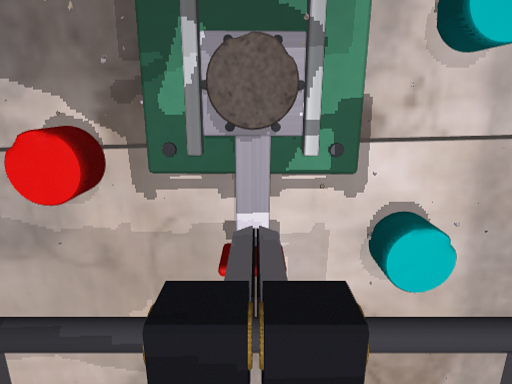

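```bash
python3 - <<'E'
from h import *
np.set_printoptions(precision=1,suppress=True)
v=look("wrist","w3b")
for q in [(252,80),(225,258),(225,265),(280,265),(222,247),(222,274),(255,235),(170,149)]: print(q,P(v,*q))
p,d=v["p"],v["d"]
cv2.imwrite("pics/w3c.png",cv2.resize(p[200:300,190:320,::-1],None,fx=5,fy=5,interpolation=cv2.INTER_CUBIC))
v=look("side","s3");cv2.imwrite("pics/s3c.png",cv2.resize(v["p"][140:280,170:310,::-1],None,fx=4,fy=4,interpolation=cv2.INTER_CUBIC))
E
```

```text
(252, 80) [510.  -59.2  60.1]
(225, 258) [ 488.7 -171.1   40.7]
(225, 265) [ 489.6 -170.9   51.1]
(280, 265) [ 520.5 -138.1  116.2]
(222, 247) [ 482.2 -181.5   -0.3]
(222, 274) [ 487.6 -176.2   53.1]
(255, 235) [ 509.7 -139.8   77.8]
(170, 149) [ 452.3 -100.1   16.9]
```

View pics/w3c.png

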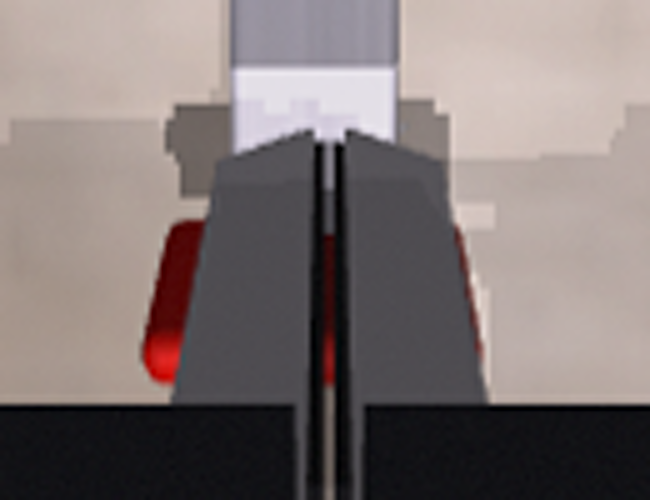

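View pics/s3c.png

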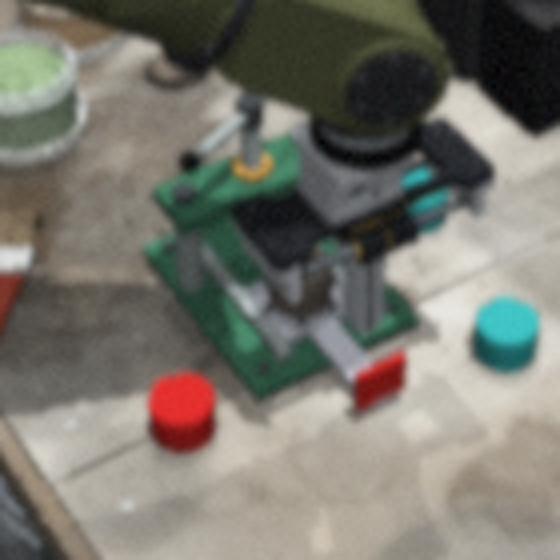

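```bash
python3 - <<'E'
from h import *
np.set_printoptions(precision=1,suppress=True)
s=manip.read_state();print(s["clock"],s["eef_pos"],s["joints"],s["wrist_force"])
v=look("wrist","w3d")
for u in (246,262):
  for w in range(226,282,5): print((u,w),P(v,u,w),v["d"][w,u])
for u in (255,): 
  for w in range(240,280,3): print((u,w),P(v,u,w),v["p"][w,u])
v=look("scene","sc3");cv2.imwrite("pics/sc3c.png",cv2.resize(v["p"][130:290,180:340,::-1],None,fx=3.7,fy=3.7,interpolation=cv2.INTER_CUBIC))
E
```

```text
3.525 [ 509.3 -149.5   34.7] [-0.4  0.4  1.7  0.   1.  -0.3] [ 0.2 -0.2 -0.4]
(246, 226) [ 502.9 -156.1   22.3] 239.46733
(246, 231) [ 504.9 -138.6   76.1] 183.02817
(246, 236) [ 505.  -139.    82.3] 177.09958
(246, 241) [ 505.2 -138.7   89.6] 170.02332
(246, 246) [ 505.4 -138.5   96.1] 163.66743
(246, 251) [ 505.5 -139.   100.7] 159.38281
(246, 256) [ 505.7 -138.8  106.4] 153.84535
(246, 261) [ 505.8 -138.7  111.8] 148.60182
(246, 266) [ 506.  -138.3  117.1] 143.33449
(246, 271) [ 506.1 -138.3  121.5] 139.17159
(246, 276) [ 506.2 -138.6  125.2] 135.58328
(246, 281) [ 508.1 -115.   170.3] 85.915085
(262, 226) [ 514.3 -156.6   21.8] 240.07722
(262, 231) [ 513.6 -139.2   75.1] 184.07256
(262, 236) [ 513.5 -139.    82.7] 176.72679
(262, 241) [ 513.3 -138.7   89.9] 169.68376
(262, 246) [ 513.2 -139.    95.4] 164.46417
(262, 251) [ 513.1 -139.1  100.8] 159.25208
(262, 256) [ 513.  -138.6  107.3] 152.856
(262, 261) [ 512.9 -138.6  112.1] 148.20049
(262, 266) [ 512.8 -138.8  116.4] 144.13124
(262, 271) [ 512.7 -139.5  119.6] 141.22064
(262, 276) [ 512.6 -139.3  124.2] 136.76132
(262, 281) [ 512.6 -139.1  128.5] 132.54753
(255, 240) [ 509.7 -140.4   84.5] [72 69 76]
(255, 243) [ 509.7 -140.5   88.1] [71 70 75]
(255, 246) [ 509.7 -140.4   92.1] [55 28 30]
(255, 249) [ 509.7 -140.5   95.3] [50 11 11]
(255, 252) [ 509.8 -140.2   99.5] [51 12 12]
(255, 255) [ 509.8 -139.9  103.4] [50 10 12]
(255, 258) [ 509.7 -140.5  105.2] [49  8  9]
(255, 261) [ 509.7 -141.5  106.3] [50  9  9]
(255, 264) [ 509.7 -141.8  108.6] [52 10 11]
(255, 267) [ 509.7 -143.8  107.8] [95 16 16]
(255, 270) [ 509.6 -145.2  107.9] [125  27  27]
(255, 273) [ 509.6 -146.1  109.1] [120  18  19]
(255, 276) [ 509.6 -147.6  109.1] [100  70  67]
(255, 279) [ 509.6 -148.3  110.5] [101  92  86]
```

View pics/sc3c.png

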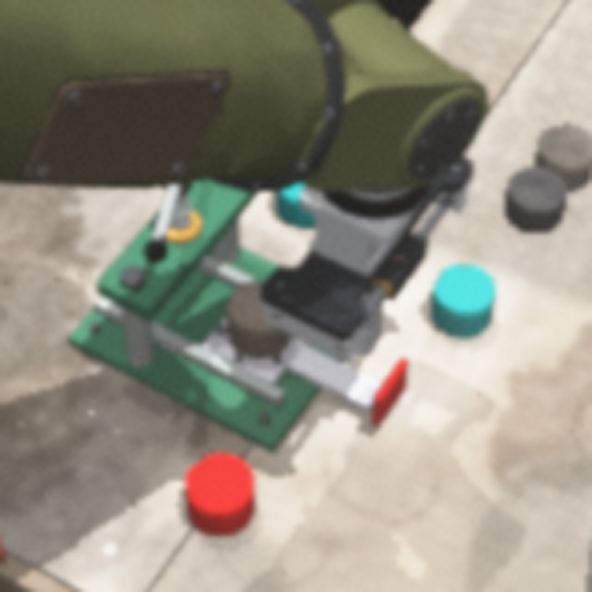

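```bash
python3 - <<'E'
from h import *
np.set_printoptions(precision=1,suppress=True)
s=manip.read_state()
sd=look("side","s3e")
# expected projection of tip at various z
def proj(v,X):
    c=np.linalg.inv(v["W"])@np.r_[X,1]; K=v["K"]; return K[0,0]*c[0]/-c[2]+K[0,2],K[1,1]*-c[1]/-c[2]+K[1,2],-c[2]
wv=look("wrist","w3e")
for z in (34.7,50,60,76): print(z,"side",proj(sd,[509.3,-149.5,z]),"wrist",proj(wv,[509.3,-149.5,z]))
cv2.imwrite("pics/s3f.png",cv2.resize(sd["p"][190:250,220:300,::-1],None,fx=8,fy=8,interpolation=cv2.INTER_CUBIC))
for w in range(205,236,3): print(w,[P(sd,u,w).round(0) for u in (257,261,265)])
# open fingers at start
v=mk("wrist",dict(eef_pos=[549.7,0,172.1],eef_rot=[3.1416,0,1.5708]),**np.load("wrist0.npz"))
for q in [(172,232),(165,240),(155,250),(170,240),(173,236),(345,232),(350,240)]: print(q,P(v,*q))
E
```

```text
34.7 side (np.float64(260.46047793031806), np.float64(228.16941689591624), np.float64(1276.188464391396)) wrist (np.float64(254.8162736888964), np.float64(222.7068301032271), np.float64(225.6424386682515))
50 side (np.float64(260.5146126388615), np.float64(224.7246848359195), np.float64(1265.8175666587524)) wrist (np.float64(254.7855345721239), np.float64(231.17437942560895), np.float64(210.89120777265856))
60 side (np.float64(260.55047673863163), np.float64(222.44255904997985), np.float64(1259.0392021276127)) wrist (np.float64(254.76300851880225), np.float64(237.37951761976302), np.float64(201.24988038991808))
76 side (np.float64(260.6086695055752), np.float64(218.73960219763518), np.float64(1248.1938188777895)) wrist (np.float64(254.72210484380312), np.float64(248.64704648486082), np.float64(185.82375657753332))
205 [array([ 495., -151.,  142.]), array([ 487., -183.,  173.]), array([ 516., -161.,  139.])]
208 [array([ 493., -153.,  133.]), array([ 502., -161.,  135.]), array([ 517., -160.,  125.])]
211 [array([ 495., -151.,  118.]), array([ 502., -161.,  123.]), array([ 517., -159.
[... 287 characters left out ...]
  72.])]
223 [array([ 525., -108.,   11.]), array([ 504., -159.,   69.]), array([ 548., -119.,    7.])]
226 [array([ 513., -125.,   20.]), array([ 530., -123.,    7.]), array([ 545., -123.,   -2.])]
229 [array([ 506., -135.,   20.]), array([ 517., -141.,   18.]), array([  17., -851.,  988.])]
232 [array([ 500., -145.,   19.]), array([ 492., -177.,   54.]), array([ 505., -180.,   49.])]
235 [array([ 493., -156.,   20.]), array([ 490., -181.,   46.]), array([ 504., -181.,   37.])]
(172, 232) [503.1   7.9 207.8]
(165, 240) [503.2   9.5 222.9]
(155, 250) [501.7   9.8 235.7]
(170, 240) [503.4   5.7 213.9]
(173, 236) [503.1   4.8 206. ]
(345, 232) [598.8  10.5 214.1]
(350, 240) [598.8  10.2 224.3]
```

View pics/s3f.png

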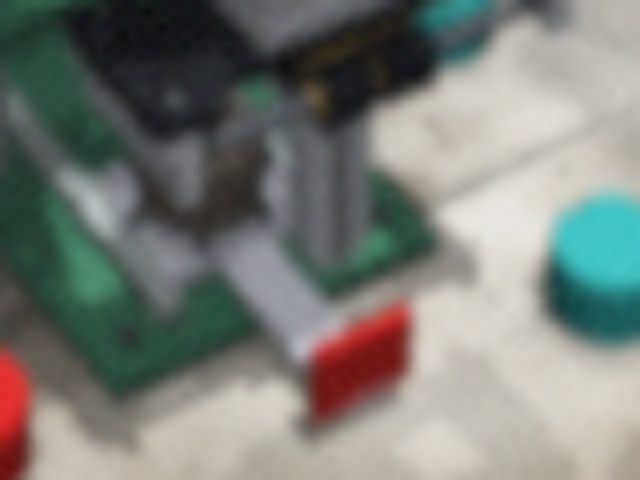

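Views disagree with the stated TCP. The visible fingertips (wrist depth about z 72–76, side camera about z 70) stand some 35 mm above the reported TCP, so the fingers passed over the 53 mm tab without touching it. Nothing moved. I'll treat the tips as reported z + 35, go back out, and come in lower, watching the force.

play_rows([
  {"x":0,"y":0,"z":-0.03,"wx":0,"wy":0,"wz":0,"grip":0.0},
  {"x":-0.03,"y":0,"z":0,"wx":0,"wy":0,"wz":0,"grip":0.0},
  {"x":-0.04,"y":0,"z":0,"wx":0,"wy":0,"wz":0,"grip":0.0},
  {"x":0,"y":-0.002,"z":0.03,"wx":0,"wy":0,"wz":0,"grip":0.0},
  {"x":0,"y":0,"z":0.025,"wx":0,"wy":0,"wz":0,"grip":0.0},
  {"x":0,"y":0,"z":0.012,"wx":0,"wy":0,"wz":0,"grip":0.0},
  {"x":0,"y":0,"z":0,"wx":0,"wy":0,"wz":0,"grip":0.0},
])

```text
clock: 4.6
eef_pos: [505.4, -219.6, -2.7]
eef_rot: [-3.141, -0.0, 1.546]
wrist_force: [0.6, 0.3, -0.3]
finger_gap: 0.3
```

```bash
python3 - <<'E'
from h import *
np.set_printoptions(precision=1,suppress=True)
v=look("side","s4");cv2.imwrite("pics/s4c.png",cv2.resize(v["p"][180:260,220:320,::-1],None,fx=7,fy=7,interpolation=cv2.INTER_CUBIC))
v=look("wrist","w4")
for u in (246,262):
  for w in range(224,250,3): print((u,w),P(v,u,w))
E
```

```text
(246, 224) [ 500.  -219.4    0.5]
(246, 227) [ 499.9 -221.8   -0.3]
(246, 230) [ 501.3 -209.1   37.4]
(246, 233) [ 501.5 -208.6   43.1]
(246, 236) [ 501.5 -209.    46.2]
(246, 239) [ 501.7 -208.7   51. ]
(246, 242) [ 501.7 -209.1   54. ]
(246, 245) [ 501.9 -208.8   58.4]
(246, 248) [ 502.  -208.9   61.6]
(262, 224) [ 510.7 -219.7    0.2]
(262, 227) [ 510.2 -209.3   33. ]
(262, 230) [ 510.1 -209.3   37.4]
(262, 233) [ 510.  -209.1   42.4]
(262, 236) [ 509.9 -209.    46.7]
(262, 239) [ 509.9 -209.3   50.1]
(262, 242) [ 509.8 -209.1   54.3]
(262, 245) [ 509.7 -209.1   57.9]
(262, 248) [ 509.7 -209.1   61.6]
```

View pics/s4c.png

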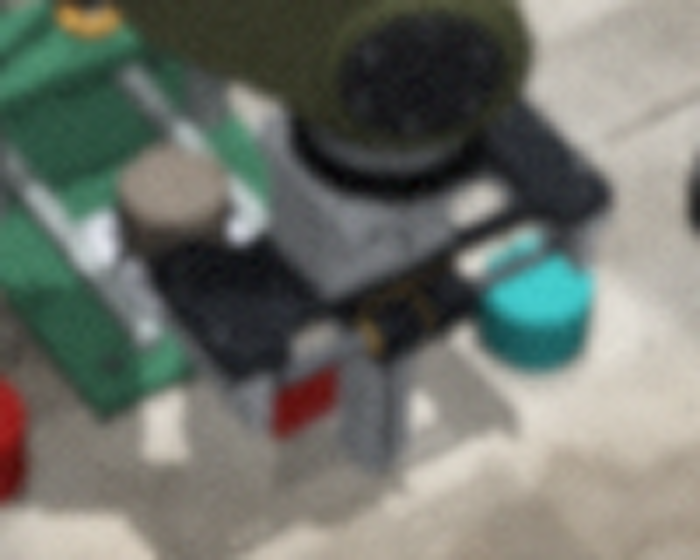

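View pics/w4.png

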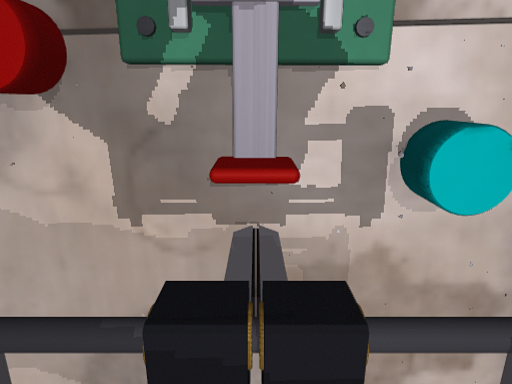

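The fingers are now outside the tab (tab at (255,170), finger tips below it), tips at about z 30. Push.

play_rows([
  {"x":0.012,"y":0,"z":0,"wx":0,"wy":0,"wz":0,"grip":0.0},
  {"x":0.01,"y":0,"z":0,"wx":0,"wy":0,"wz":0,"grip":0.0},
  {"x":0.004,"y":0,"z":0,"wx":0,"wy":0,"wz":0,"grip":0.0},
  {"x":0.004,"y":0,"z":0,"wx":0,"wy":0,"wz":0,"grip":0.0},
  {"x":0.004,"y":0,"z":0,"wx":0,"wy":0,"wz":0,"grip":0.0},
  {"x":0.004,"y":0,"z":0,"wx":0,"wy":0,"wz":0,"grip":0.0},
  {"x":0.004,"y":0,"z":0,"wx":0,"wy":0,"wz":0,"grip":0.0},
])

```text
clock: 5.58
eef_pos: [506.7, -177.6, -2.2]
eef_rot: [3.141, 0.0, 1.546]
wrist_force: [1.3, -3.0, 1.3]
finger_gap: 0.5
```

play_rows([
  {"x":0.004,"y":0,"z":0,"wx":0,"wy":0,"wz":0,"grip":0.0},
  {"x":0.005,"y":0,"z":0,"wx":0,"wy":0,"wz":0,"grip":0.0},
  {"x":0.005,"y":0,"z":0,"wx":0,"wy":0,"wz":0,"grip":0.0},
  {"x":0.005,"y":0,"z":0,"wx":0,"wy":0,"wz":0,"grip":0.0},
  {"x":0.005,"y":0,"z":0,"wx":0,"wy":0,"wz":0,"grip":0.0},
  {"x":0.005,"y":0,"z":0,"wx":0,"wy":0,"wz":0,"grip":0.0},
  {"x":0.005,"y":0,"z":0,"wx":0,"wy":0,"wz":0,"grip":0.0},
])

```text
clock: 6.45
eef_pos: [507.4, -143.4, -2.4]
eef_rot: [3.142, 0.0, 1.546]
wrist_force: [1.8, -2.8, 0.3]
finger_gap: 0.4
```

play_rows([
  {"x":0.005,"y":0,"z":0,"wx":0,"wy":0,"wz":0,"grip":0.0},
  {"x":0.005,"y":0,"z":0,"wx":0,"wy":0,"wz":0,"grip":0.0},
  {"x":0.004,"y":0,"z":0,"wx":0,"wy":0,"wz":0,"grip":0.0},
  {"x":0.003,"y":0,"z":0,"wx":0,"wy":0,"wz":0,"grip":0.0},
  {"x":0.002,"y":0,"z":0,"wx":0,"wy":0,"wz":0,"grip":0.0},
])

```text
clock: 7.08
eef_pos: [507.8, -124.5, -2.4]
eef_rot: [-3.141, -0.0, 1.546]
wrist_force: [1.0, -2.3, 0.7]
finger_gap: 0.4
```

play_rows([
  {"x":0.002,"y":0,"z":0,"wx":0,"wy":0,"wz":0,"grip":0.0},
  {"x":0.001,"y":0,"z":0,"wx":0,"wy":0,"wz":0,"grip":0.0},
])

```text
clock: 7.32
eef_pos: [507.9, -121.6, -2.4]
eef_rot: [-3.142, -0.0, 1.546]
wrist_force: [1.6, -2.2, 0.4]
finger_gap: 0.4
```

play_rows([
  {"x":0.001,"y":0,"z":0,"wx":0,"wy":0,"wz":0,"grip":0.0},
  {"x":0.001,"y":0,"z":0,"wx":0,"wy":0,"wz":0,"grip":0.0},
])

```text
clock: 7.58
eef_pos: [508.0, -120.3, -2.4]
eef_rot: [3.142, 0.001, 1.547]
wrist_force: [0.3, -12.2, -1.7]
finger_gap: 0.6
```

play_rows([
  {"x":0.001,"y":0,"z":0,"wx":0,"wy":0,"wz":0,"grip":0.0},
])

```text
clock: 7.7
eef_pos: [508.0, -120.3, -2.3]
eef_rot: [3.141, 0.003, 1.547]
wrist_force: [-0.0, -19.2, -2.1]
finger_gap: -0.1
```

play_rows([
  {"x":0.001,"y":0,"z":0,"wx":0,"wy":0,"wz":0,"grip":0.0},
])

```text
clock: 7.82
eef_pos: [508.0, -120.3, -2.3]
eef_rot: [3.141, 0.004, 1.546]
wrist_force: [-1.4, -28.1, -3.7]
finger_gap: 0.4
```

The force climbed to 28 N with no further motion (y -120.3), so the carriage is home. Back off, rise, and look at the handle and carriage.

play_rows([
  {"x":-0.015,"y":0,"z":0,"wx":0,"wy":0,"wz":0,"grip":0.0},
  {"x":-0.03,"y":0,"z":-0.01,"wx":0,"wy":0,"wz":0,"grip":0.0},
  {"x":0,"y":0,"z":-0.05,"wx":0,"wy":0,"wz":0,"grip":0.89},
  {"x":0,"y":0,"z":-0.06,"wx":0,"wy":0,"wz":0,"grip":0.89},
  {"x":0,"y":0,"z":-0.06,"wx":0,"wy":0,"wz":0,"grip":0.89},
  {"x":0.05,"y":0,"z":0,"wx":0,"wy":0,"wz":0,"grip":0.89},
  {"x":0.05,"y":0,"z":0,"wx":0,"wy":0,"wz":0,"grip":0.89},
  {"x":0,"y":0,"z":0,"wx":0,"wy":0,"wz":0,"grip":0.89},
  {"x":0,"y":0,"z":0,"wx":0,"wy":0,"wz":0,"grip":0.89},
])

```text
clock: 8.95
eef_pos: [509.3, -63.0, 177.5]
eef_rot: [-3.141, -0.0, 1.547]
wrist_force: [0.3, -0.9, -0.8]
finger_gap: 67.0
```

```bash
python3 - <<'E'
from h import *
np.set_printoptions(precision=2,suppress=True)
s=manip.read_state();print(s["clock"],s["eef_pos"],s["joints"],s["finger_gap"])
v=look("wrist","w5");np.savez("w5.npz",p=v["p"],d=v["d"],K=v["K"],W=v["W"])
E
```

```text
8.95 [509.26 -63.05 177.53] [-0.19  0.21  1.62  0.    1.31 -0.17] 66.96537704996835
```

View pics/w5.png

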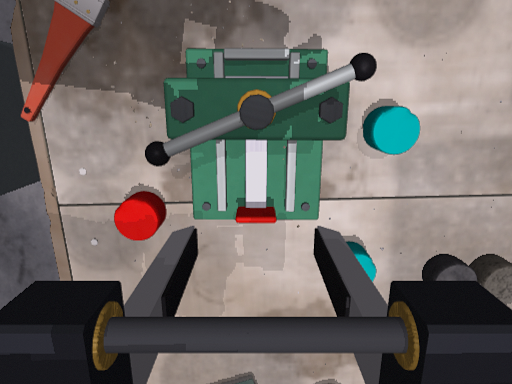

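The carriage is home under the bridge (tab at (256,215)). The handle balls are at (363,66) and (157,153), hub (257,111).

```bash
python3 - <<'E'
from h import *
np.set_printoptions(precision=1,suppress=True)
v=dict(np.load("w5.npz"));v0=mk("wrist",dict(eef_pos=[549.7,0,172.1],eef_rot=[3.1416,0,1.5708]),**np.load("wrist0.npz"))
def refine(v,u,w):
    g=v["p"].max(2)[w-16:w+17,u-16:u+17]; m=(g<45).astype(np.uint8)
    n,l,st,c=cv2.connectedComponentsWithStats(m); k=l[16,16]; return c[k][0]+u-16,c[k][1]+w-16,st[k]
a=refine(v,363,66);b=refine(v,157,153);a0=refine(v0,300,170);b0=refine(v0,106,241);print(a,b,a0,b0)
A=tri((v,*a[:2]),(v0,*a0[:2]));B=tri((v,*b[:2]),(v0,*b0[:2]));print(A,B)
print((A[0]+B[0])/2,np.linalg.norm(A[0]-B[0]),np.degrees(np.arctan2(*(A[0]-B[0])[1::-1])))
def inward(p): 
    o=v["W"][:3,3];r=p-o;return p+8.5*r/np.linalg.norm(r)
A=inward(P(v,363,66));B=inward(P(v,157,153));print(A,B,(A+B)/2,np.linalg.norm(A-B),np.degrees(np.arctan2(*(A-B)[1::-1])))
print(P(v,257,111),P(v,182,109),P(v,331,110),P(v,256,212))
E
```

```text
(np.float64(362.73993288590606), np.float64(66.26510067114094), array([  0,   0,  33,  33, 596], dtype=int32)) (np.float64(156.07416267942583), np.float64(153.6196172248804), array([  4,   5,  25,  24, 418], dtype=int32)) (np.float64(299.15695067264573), np.float64(168.6322869955157), array([  1,   3,  27,  25, 446], dtype=int32)) (np.float64(104.46380697050938), np.float64(241.78820375335118), array([  4,   5,  25,  23, 373], dtype=int32))
(array([579.5,  35.7, 164.6]), [np.float64(0.24519676812795302), np.float64(0.24519676812770042)]) (array([444.2, -16.3, 165.9]), [np.float64(0.08835121852369864), np.float64(0.08835121852356621)])
[511.8   9.7 165.3] 144.90301015046296 20.997220307932302
[579.9  35.7 164.3] [444.4 -16.2 164. ] [512.2   9.8 164.2] 145.15793078156233 20.94511259545898
[512.4  10.1 175.7] [452.8  11.4 113. ] [571.5   7.9 114.9] [ 509.4 -101.9   37.3]
```

Axis (512.1, 9.8), bar z≈164.5 at 21°. So the foot is about 19.5 mm above the puck, roughly 1.2 turns. I'll straddle the bar with the open fingers, coaxial with the screw, and turn as a couple.

play_rows([
  {"x":0.04,"y":0.001,"z":0,"wx":0,"wy":0,"wz":0,"grip":0.89},
  {"x":0.033,"y":0,"z":0,"wx":0,"wy":0,"wz":0,"grip":0.89},
  {"x":0,"y":0,"z":0,"wx":0,"wy":0,"wz":-10.4,"grip":0.89},
  {"x":0,"y":0,"z":0,"wx":0,"wy":0,"wz":-10.5,"grip":0.89},
  {"x":0,"y":0,"z":0,"wx":0,"wy":0,"wz":-10.5,"grip":0.89},
  {"x":0,"y":0,"z":0,"wx":0,"wy":0,"wz":-10.5,"grip":0.89},
  {"x":0,"y":0,"z":0,"wx":0,"wy":0,"wz":-10.5,"grip":0.89},
  {"x":0,"y":0,"z":0.02,"wx":0,"wy":0,"wz":0,"grip":0.89},
  {"x":0,"y":0,"z":0,"wx":0,"wy":0,"wz":0,"grip":0.89},
])

```text
clock: 10.12
eef_pos: [511.6, 9.3, 156.5]
eef_rot: [-3.14, -0.002, 2.459]
wrist_force: [-0.1, 0.3, 0.0]
finger_gap: 83.5
```

```bash
python3 - <<'E'
from h import *
np.set_printoptions(precision=2,suppress=True)
s=manip.read_state();print(s["clock"],s["eef_pos"],s["eef_rot"],s["joints"],s["finger_gap"],s["wrist_force"],s["moment"])
v=look("wrist","w6");np.savez("w6.npz",p=v["p"],d=v["d"],K=v["K"],W=v["W"])
E
```

```text
10.125 [511.55   9.28 156.5 ] [-3.14 -0.    2.46] [-0.05  0.23  1.65  0.    1.27 -0.94] 83.45976781693774 [-0.11  0.3   0.01] [-0.02 -0.09 -0.06]
```

View pics/w6.png

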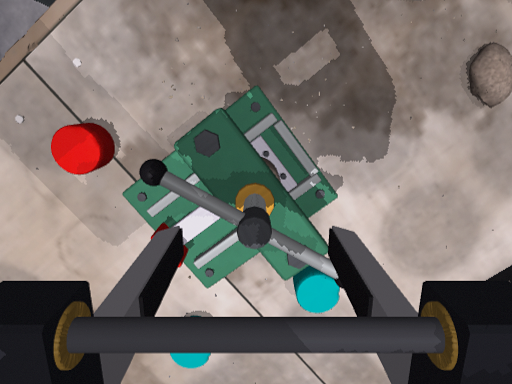

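Bar lies 30° clockwise of the jaw line, both fingers clear of it (tips (180,235), (335,235)). Descend and start turning.

play_rows([
  {"x":0,"y":0.001,"z":0.03,"wx":0,"wy":0,"wz":0,"grip":0.89},
  {"x":0,"y":0,"z":0.02,"wx":0,"wy":0,"wz":0,"grip":0.89},
  {"x":0,"y":0,"z":0.013,"wx":0,"wy":0,"wz":0,"grip":0.89},
  {"x":0,"y":0,"z":0,"wx":0,"wy":0,"wz":0,"grip":0.89},
])

```text
clock: 10.68
eef_pos: [512.7, 10.8, 94.6]
eef_rot: [-3.141, -0.001, 2.461]
wrist_force: [-0.4, 0.1, 0.2]
finger_gap: 83.6
```

play_rows([
  {"x":0,"y":0,"z":0,"wx":0,"wy":0,"wz":5,"grip":0.89},
  {"x":0,"y":0,"z":0,"wx":0,"wy":0,"wz":4,"grip":0.89},
  {"x":0,"y":0,"z":0,"wx":0,"wy":0,"wz":3,"grip":0.89},
  {"x":0,"y":0,"z":0,"wx":0,"wy":0,"wz":3,"grip":0.89},
  {"x":0,"y":0,"z":0,"wx":0,"wy":0,"wz":3,"grip":0.89},
  {"x":0,"y":0,"z":0,"wx":0,"wy":0,"wz":3,"grip":0.89},
])

```text
clock: 11.42
eef_pos: [513.8, 10.2, 95.8]
eef_rot: [3.14, 0.002, 2.093]
wrist_force: [4.2, -5.5, -3.3]
finger_gap: 83.8
```

```bash
cat > st.py <<'E'
from h import *
np.set_printoptions(precision=2,suppress=True)
s=manip.read_state();print("t",round(s["clock"],2),"pos",s["eef_pos"],"yaw",round(np.degrees(s["eef_rot"][2]),1),"rp",np.degrees(s["eef_rot"][:2]),"j6",round(s["joints"][5],3),"gap",round(s["finger_gap"],1),"F",s["wrist_force"],"M",s["moment"],"e6",s["effort"][5])
E
python3 st.py
```

```text
t 11.43 pos [513.81  10.24  95.78] yaw 119.9 rp [179.91   0.13] j6 -0.572 gap 83.8 F [ 4.2  -5.53 -3.32] M [-0.78 -0.71  0.26] e6 -0.6112113408744335
```

Running-free torque reads 0.26 N m, as described. Continue stroke 1.

play_rows([
  {"x":0,"y":0,"z":0,"wx":0,"wy":0,"wz":6,"grip":0.89},
  {"x":0,"y":0,"z":0,"wx":0,"wy":0,"wz":6,"grip":0.89},
  {"x":0,"y":0,"z":0,"wx":0,"wy":0,"wz":6,"grip":0.89},
  {"x":0,"y":0,"z":0,"wx":0,"wy":0,"wz":6,"grip":0.89},
  {"x":0,"y":0,"z":0,"wx":0,"wy":0,"wz":6,"grip":0.89},
  {"x":0,"y":0,"z":0,"wx":0,"wy":0,"wz":6,"grip":0.89},
  {"x":0,"y":0,"z":0,"wx":0,"wy":0,"wz":6,"grip":0.89},
  {"x":0,"y":0,"z":0,"wx":0,"wy":0,"wz":6,"grip":0.89},
  {"x":0,"y":0,"z":0,"wx":0,"wy":0,"wz":6,"grip":0.89},
  {"x":0,"y":0,"z":0,"wx":0,"wy":0,"wz":6,"grip":0.89},
])

```text
clock: 12.68
eef_pos: [512.8, 10.2, 95.3]
eef_rot: [3.141, 0.001, 1.044]
wrist_force: [-2.4, -5.9, -3.5]
finger_gap: 83.6
```

```bash
python3 st.py
```

```text
t 12.68 pos [512.8   10.21  95.33] yaw 59.8 rp [179.97   0.06] j6 0.477 gap 83.6 F [-2.39 -5.94 -3.48] M [-1.02  0.32  0.28] e6 -1.5033965930342674
```

play_rows([
  {"x":0,"y":0,"z":0,"wx":0,"wy":0,"wz":6,"grip":0.89},
  {"x":0,"y":0,"z":0,"wx":0,"wy":0,"wz":6,"grip":0.89},
  {"x":0,"y":0,"z":0,"wx":0,"wy":0,"wz":6,"grip":0.89},
  {"x":0,"y":0,"z":0,"wx":0,"wy":0,"wz":6,"grip":0.89},
  {"x":0,"y":0,"z":0,"wx":0,"wy":0,"wz":6,"grip":0.89},
  {"x":0,"y":0,"z":0,"wx":0,"wy":0,"wz":6,"grip":0.89},
  {"x":0,"y":0,"z":0,"wx":0,"wy":0,"wz":6,"grip":0.89},
  {"x":0,"y":0,"z":0,"wx":0,"wy":0,"wz":6,"grip":0.89},
  {"x":0,"y":0,"z":0,"wx":0,"wy":0,"wz":6,"grip":0.89},
  {"x":0,"y":0,"z":0,"wx":0,"wy":0,"wz":6,"grip":0.89},
  {"x":0,"y":0,"z":0,"wx":0,"wy":0,"wz":6,"grip":0.89},
  {"x":0,"y":0,"z":0,"wx":0,"wy":0,"wz":6,"grip":0.89},
  {"x":0,"y":0,"z":0,"wx":0,"wy":0,"wz":6,"grip":0.89},
  {"x":0,"y":0,"z":0,"wx":0,"wy":0,"wz":6,"grip":0.89},
  {"x":0,"y":0,"z":0,"wx":0,"wy":0,"wz":6,"grip":0.89},
  {"x":0,"y":0,"z":0,"wx":0,"wy":0,"wz":6,"grip":0.89},
  {"x":0,"y":0,"z":0,"wx":0,"wy":0,"wz":6,"grip":0.89},
])

```text
clock: 14.8
eef_pos: [513.7, 10.3, 95.7]
eef_rot: [-3.141, -0.002, -0.737]
wrist_force: [3.7, -4.3, -4.1]
finger_gap: 83.9
```

```bash
python3 st.py; python3 -c "
from h import *
look('wrist','w7')"
```

```text
t 14.8 pos [513.72  10.3   95.66] yaw -42.2 rp [-179.96   -0.14] j6 2.257 gap 83.9 F [ 3.72 -4.27 -4.07] M [-0.61 -0.78  0.3 ] e6 -1.4832858368754387
```

View pics/w7.png

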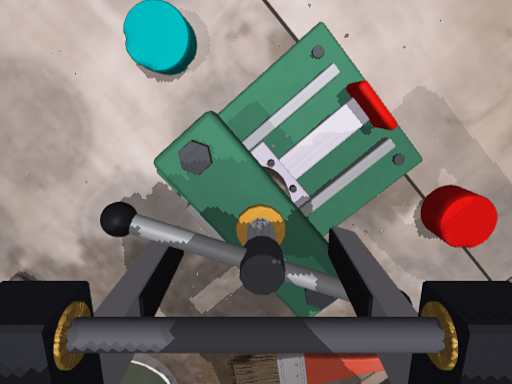

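Stroke 1 is done with torque still free at 0.28–0.30, and the carriage is still home. Back off, lift, turn back half a turn, lower for the next grasp.

play_rows([
  {"x":0,"y":0,"z":0,"wx":0,"wy":0,"wz":-6,"grip":0.89},
  {"x":0,"y":0,"z":0,"wx":0,"wy":0,"wz":-4,"grip":0.89},
  {"x":0,"y":0,"z":-0.03,"wx":0,"wy":0,"wz":0,"grip":0.89},
  {"x":0,"y":0,"z":-0.035,"wx":0,"wy":0,"wz":0,"grip":0.89},
  {"x":0,"y":0,"z":0,"wx":0,"wy":0,"wz":0,"grip":0.89},
])

```text
clock: 15.48
eef_pos: [514.4, 10.9, 163.2]
eef_rot: [-3.139, -0.005, -0.559]
wrist_force: [-0.1, 0.1, -0.4]
finger_gap: 83.6
```

play_rows([
  {"x":0,"y":0,"z":0,"wx":0,"wy":0,"wz":-10,"grip":0.89},
  {"x":0,"y":0,"z":0,"wx":0,"wy":0,"wz":-10,"grip":0.89},
  {"x":0,"y":0,"z":0,"wx":0,"wy":0,"wz":-10,"grip":0.89},
  {"x":0,"y":0,"z":0,"wx":0,"wy":0,"wz":-10,"grip":0.89},
  {"x":0,"y":0,"z":0,"wx":0,"wy":0,"wz":-10,"grip":0.89},
  {"x":0,"y":0,"z":0,"wx":0,"wy":0,"wz":-10,"grip":0.89},
  {"x":0,"y":0,"z":0,"wx":0,"wy":0,"wz":-10,"grip":0.89},
  {"x":0,"y":0,"z":0,"wx":0,"wy":0,"wz":-10,"grip":0.89},
  {"x":0,"y":0,"z":0,"wx":0,"wy":0,"wz":-10,"grip":0.89},
  {"x":0,"y":0,"z":0,"wx":0,"wy":0,"wz":-10,"grip":0.89},
  {"x":0,"y":0,"z":0,"wx":0,"wy":0,"wz":-10,"grip":0.89},
  {"x":0,"y":0,"z":0,"wx":0,"wy":0,"wz":-10,"grip":0.89},
  {"x":0,"y":0,"z":0,"wx":0,"wy":0,"wz":-10,"grip":0.89},
  {"x":0,"y":0,"z":0,"wx":0,"wy":0,"wz":-10,"grip":0.89},
  {"x":0,"y":0,"z":0,"wx":0,"wy":0,"wz":-10,"grip":0.89},
  {"x":0,"y":0,"z":0,"wx":0,"wy":0,"wz":-10,"grip":0.89},
  {"x":0,"y":0,"z":0,"wx":0,"wy":0,"wz":-10,"grip":0.89},
  {"x":-0.0006,"y":-0.0006,"z":0,"wx":0,"wy":0,"wz":-10,"grip":0.89},
  {"x":0,"y":0,"z":0,"wx":0,"wy":0,"wz":0,"grip":0.89},
])

```text
clock: 17.85
eef_pos: [512.8, 10.1, 159.6]
eef_rot: [-3.142, -0.0, 2.582]
wrist_force: [0.8, 0.9, -0.1]
finger_gap: 83.6
```

```bash
python3 st.py; python3 -c "
from h import *
look('wrist','w8')"
```

```text
t 17.85 pos [512.79  10.07 159.55] yaw 147.9 rp [-180.     -0.01] j6 -1.063 gap 83.6 F [ 0.84  0.94 -0.06] M [ 0.11 -0.09  0.05] e6 -2.0430779457092285
```

View pics/w8.png

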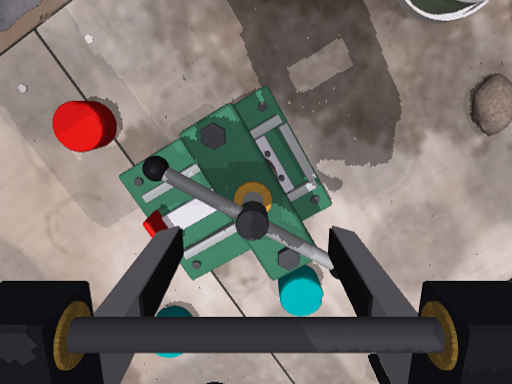

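play_rows([
  {"x":0,"y":0,"z":0.03,"wx":0,"wy":0,"wz":0,"grip":0.89},
  {"x":0,"y":0,"z":0.023,"wx":0,"wy":0,"wz":0,"grip":0.89},
  {"x":0,"y":0,"z":0.014,"wx":0,"wy":0,"wz":0,"grip":0.89},
  {"x":0,"y":0,"z":0,"wx":0,"wy":0,"wz":5,"grip":0.89},
  {"x":0,"y":0,"z":0,"wx":0,"wy":0,"wz":4,"grip":0.89},
  {"x":0,"y":0,"z":0,"wx":0,"wy":0,"wz":4,"grip":0.89},
  {"x":0,"y":0,"z":0,"wx":0,"wy":0,"wz":6,"grip":0.89},
  {"x":0,"y":0,"z":0,"wx":0,"wy":0,"wz":6,"grip":0.89},
  {"x":0,"y":0,"z":0,"wx":0,"wy":0,"wz":6,"grip":0.89},
  {"x":0,"y":0,"z":0,"wx":0,"wy":0,"wz":6,"grip":0.89},
  {"x":0,"y":0,"z":0,"wx":0,"wy":0,"wz":6,"grip":0.89},
  {"x":0,"y":0,"z":0,"wx":0,"wy":0,"wz":6,"grip":0.89},
  {"x":0,"y":0,"z":0,"wx":0,"wy":0,"wz":6,"grip":0.89},
])

```text
clock: 19.52
eef_pos: [512.9, 9.4, 92.6]
eef_rot: [-3.142, 0.001, 1.617]
wrist_force: [-0.0, -6.7, -4.6]
finger_gap: 83.6
```

```bash
python3 st.py
```

```text
t 19.52 pos [512.92   9.39  92.55] yaw 92.7 rp [-180.      0.08] j6 -0.098 gap 83.6 F [-0.04 -6.71 -4.64] M [-1.04 -0.19  0.19] e6 -1.4941617473959923
```

play_rows([
  {"x":0,"y":0,"z":0,"wx":0,"wy":0,"wz":6,"grip":0.89},
  {"x":0,"y":0,"z":0,"wx":0,"wy":0,"wz":6,"grip":0.89},
  {"x":0,"y":0,"z":0,"wx":0,"wy":0,"wz":6,"grip":0.89},
  {"x":0,"y":0,"z":0,"wx":0,"wy":0,"wz":6,"grip":0.89},
  {"x":0,"y":0,"z":0,"wx":0,"wy":0,"wz":6,"grip":0.89},
  {"x":0,"y":0,"z":0,"wx":0,"wy":0,"wz":6,"grip":0.89},
  {"x":0,"y":0,"z":0,"wx":0,"wy":0,"wz":6,"grip":0.89},
  {"x":0,"y":0,"z":0,"wx":0,"wy":0,"wz":6,"grip":0.89},
])

```text
clock: 20.52
eef_pos: [512.1, 9.6, 92.2]
eef_rot: [-3.141, 0.002, 0.78]
wrist_force: [-4.3, -3.5, -4.1]
finger_gap: 84.0
```

```bash
python3 st.py; python3 -c "
from h import *
np.set_printoptions(precision=1,suppress=True)
v=look('wrist','w9');np.savez('w9.npz',p=v['p'],d=v['d'],K=v['K'],W=v['W'])
v=look('side','s9');cv2.imwrite('pics/s9c.png',cv2.resize(v['p'][130:260,180:300,::-1],None,fx=4.5,fy=4.5,interpolation=cv2.INTER_CUBIC))"
```

```text
t 20.52 pos [512.13   9.61  92.2 ] yaw 44.7 rp [-179.96    0.12] j6 0.739 gap 84.0 F [-4.26 -3.54 -4.06] M [-0.82  0.65  0.21] e6 -1.506412960588932
```

View pics/w9.png

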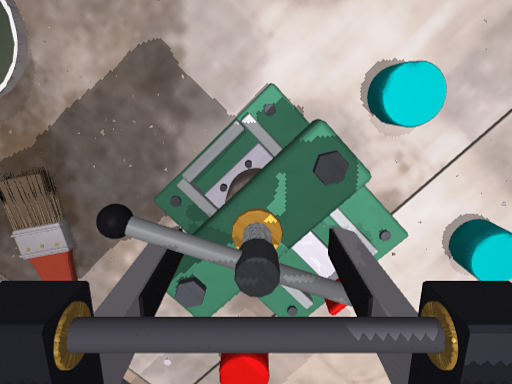

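View pics/s9c.png

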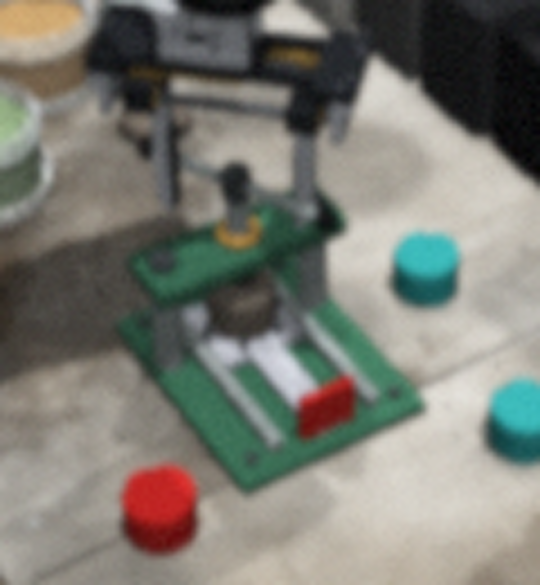

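```bash
python3 -c "
from h import *
np.set_printoptions(precision=1,suppress=True)
v=dict(np.load('w9.npz'))
q=P(v,115,221);o=v['W'][:3,3];r=q-o;q=q+8.5*r/np.linalg.norm(r);print(q,np.degrees(np.arctan2(q[1]-9.8,q[0]-512.1)), P(v,257,245))"
```

```text
[480.8  74.5 152.4] 115.80473542156224 [519.3  16.5 150.3]
```

play_rows([
  {"x":0,"y":0,"z":0,"wx":0,"wy":0,"wz":6,"grip":0.89},
  {"x":0,"y":0,"z":0,"wx":0,"wy":0,"wz":6,"grip":0.89},
  {"x":0,"y":0,"z":0,"wx":0,"wy":0,"wz":6,"grip":0.89},
  {"x":0,"y":0,"z":0,"wx":0,"wy":0,"wz":6,"grip":0.89},
  {"x":0,"y":0,"z":0,"wx":0,"wy":0,"wz":6,"grip":0.89},
  {"x":0,"y":0,"z":0,"wx":0,"wy":0,"wz":6,"grip":0.89},
  {"x":0,"y":0,"z":0,"wx":0,"wy":0,"wz":6,"grip":0.89},
  {"x":0,"y":0,"z":0,"wx":0,"wy":0,"wz":6,"grip":0.89},
])

```text
clock: 21.62
eef_pos: [512.4, 10.3, 92.3]
eef_rot: [-3.142, 0.001, -0.056]
wrist_force: [-0.3, 1.9, -5.5]
finger_gap: 84.0
```

```bash
python3 st.py
```

```text
t 21.62 pos [512.43  10.26  92.3 ] yaw -3.2 rp [-180.      0.07] j6 1.575 gap 84.0 F [-0.3   1.87 -5.52] M [0.05 0.29 0.31] e6 -1.5034370496869087
```

play_rows([
  {"x":0,"y":0,"z":0,"wx":0,"wy":0,"wz":5,"grip":0.89},
  {"x":0,"y":0,"z":0,"wx":0,"wy":0,"wz":5,"grip":0.89},
  {"x":0,"y":0,"z":0,"wx":0,"wy":0,"wz":5,"grip":0.89},
  {"x":0,"y":0,"z":0,"wx":0,"wy":0,"wz":5,"grip":0.89},
  {"x":0,"y":0,"z":0,"wx":0,"wy":0,"wz":5,"grip":0.89},
])

```text
clock: 22.25
eef_pos: [513.3, 10.0, 92.7]
eef_rot: [-3.141, -0.001, -0.492]
wrist_force: [2.2, -3.4, -4.7]
finger_gap: 83.6
```

```bash
python3 st.py
```

```text
t 22.25 pos [513.3    9.95  92.66] yaw -28.2 rp [-179.99   -0.06] j6 2.011 gap 83.6 F [ 2.17 -3.35 -4.73] M [-0.34 -0.44  0.24] e6 -1.1989865452051163
```

play_rows([
  {"x":0,"y":0,"z":0,"wx":0,"wy":0,"wz":4,"grip":0.89},
  {"x":0,"y":0,"z":0,"wx":0,"wy":0,"wz":4,"grip":0.89},
  {"x":0,"y":0,"z":0,"wx":0,"wy":0,"wz":4,"grip":0.89},
  {"x":0,"y":0,"z":0,"wx":0,"wy":0,"wz":4,"grip":0.89},
])

```text
clock: 22.75
eef_pos: [513.5, 9.6, 92.8]
eef_rot: [-3.141, -0.002, -0.77]
wrist_force: [3.8, -6.3, -5.0]
finger_gap: 83.7
```

```bash
python3 st.py
```

```text
t 22.75 pos [513.48   9.63  92.75] yaw -44.1 rp [-179.98   -0.1 ] j6 2.29 gap 83.7 F [ 3.77 -6.27 -4.97] M [-0.63 -0.64  0.33] e6 -0.9018841199576855
```

Still free at about 354°. Fresh grasp.

play_rows([
  {"x":0,"y":0,"z":0,"wx":0,"wy":0,"wz":-6,"grip":0.89},
  {"x":0,"y":0,"z":0,"wx":0,"wy":0,"wz":-4,"grip":0.89},
  {"x":0,"y":0,"z":-0.03,"wx":0,"wy":0,"wz":0,"grip":0.89},
  {"x":0,"y":0,"z":-0.03,"wx":0,"wy":0,"wz":0,"grip":0.89},
  {"x":0,"y":0,"z":0,"wx":0,"wy":0,"wz":0,"grip":0.89},
])

```text
clock: 23.38
eef_pos: [514.1, 10.2, 154.9]
eef_rot: [-3.139, -0.004, -0.594]
wrist_force: [-0.6, -0.1, -0.1]
finger_gap: 84.1
```

play_rows([
  {"x":0,"y":0,"z":0,"wx":0,"wy":0,"wz":-10,"grip":0.89},
  {"x":0,"y":0,"z":0,"wx":0,"wy":0,"wz":-10,"grip":0.89},
  {"x":0,"y":0,"z":0,"wx":0,"wy":0,"wz":-10,"grip":0.89},
  {"x":0,"y":0,"z":0,"wx":0,"wy":0,"wz":-10,"grip":0.89},
  {"x":0,"y":0,"z":0,"wx":0,"wy":0,"wz":-10,"grip":0.89},
  {"x":0,"y":0,"z":0,"wx":0,"wy":0,"wz":-10,"grip":0.89},
  {"x":0,"y":0,"z":0,"wx":0,"wy":0,"wz":-10,"grip":0.89},
  {"x":0,"y":0,"z":0,"wx":0,"wy":0,"wz":-10,"grip":0.89},
  {"x":0,"y":0,"z":0,"wx":0,"wy":0,"wz":-10,"grip":0.89},
  {"x":0,"y":0,"z":0,"wx":0,"wy":0,"wz":-10,"grip":0.89},
  {"x":0,"y":0,"z":0,"wx":0,"wy":0,"wz":-10,"grip":0.89},
  {"x":0,"y":0,"z":0,"wx":0,"wy":0,"wz":-10,"grip":0.89},
  {"x":0,"y":0,"z":0,"wx":0,"wy":0,"wz":-10,"grip":0.89},
  {"x":0,"y":0,"z":0,"wx":0,"wy":0,"wz":-10,"grip":0.89},
  {"x":0,"y":0,"z":0,"wx":0,"wy":0,"wz":-10,"grip":0.89},
  {"x":0,"y":0,"z":0,"wx":0,"wy":0,"wz":-10,"grip":0.89},
  {"x":0,"y":0,"z":0,"wx":0,"wy":0,"wz":-10,"grip":0.89},
  {"x":0,"y":0,"z":0,"wx":0,"wy":0,"wz":-10,"grip":0.89},
  {"x":0,"y":0,"z":0,"wx":0,"wy":0,"wz":0,"grip":0.89},
])

```text
clock: 25.75
eef_pos: [512.7, 10.2, 151.9]
eef_rot: [-3.141, -0.001, 2.547]
wrist_force: [0.2, 0.6, -0.0]
finger_gap: 83.7
```

```bash
python3 st.py;python3 -c "
from h import *
look('wrist','w10')"; python3 st.py
```

```text
t 25.75 pos [512.65  10.21 151.91] yaw 145.9 rp [-179.98   -0.04] j6 -1.028 gap 83.7 F [ 0.24  0.57 -0.02] M [ 0.06 -0.07 -0.03] e6 -2.0175310224294662
t 25.8 pos [512.7   10.21 152.06] yaw 145.8 rp [-179.99   -0.03] j6 -1.025 gap 83.5 F [-0.15 -0.33  0.44] M [ 0.02 -0.05 -0.05] e6 -0.7903297059237957
```

View pics/w10.png

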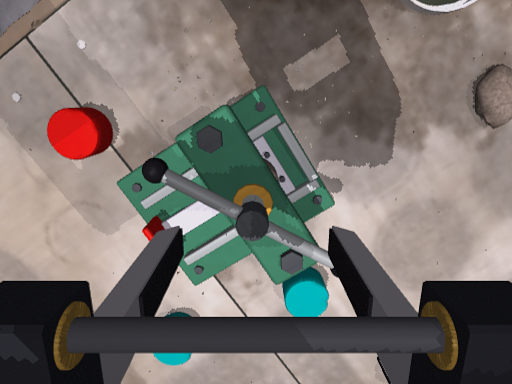

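The bar again sits 30° clockwise of the fingers, clear. Lower and re-engage.

play_rows([
  {"x":0,"y":0,"z":0.03,"wx":0,"wy":0,"wz":0,"grip":0.89},
  {"x":0,"y":0,"z":0.02,"wx":0,"wy":0,"wz":0,"grip":0.89},
  {"x":0,"y":0,"z":0.012,"wx":0,"wy":0,"wz":0,"grip":0.89},
  {"x":0,"y":0,"z":0,"wx":0,"wy":0,"wz":5,"grip":0.89},
  {"x":0,"y":0,"z":0,"wx":0,"wy":0,"wz":4,"grip":0.89},
  {"x":0,"y":0,"z":0,"wx":0,"wy":0,"wz":4,"grip":0.89},
  {"x":0,"y":0,"z":0,"wx":0,"wy":0,"wz":4,"grip":0.89},
  {"x":0,"y":0,"z":0,"wx":0,"wy":0,"wz":4,"grip":0.89},
])

```text
clock: 26.8
eef_pos: [513.3, 9.5, 90.6]
eef_rot: [3.141, 0.001, 2.177]
wrist_force: [2.1, -5.6, -3.8]
finger_gap: 83.7
```

```bash
python3 st.py
```

```text
t 26.8 pos [513.33   9.53  90.59] yaw 124.7 rp [179.98   0.09] j6 -0.658 gap 83.7 F [ 2.11 -5.57 -3.82] M [-0.83 -0.74  0.28] e6 -0.9063964337110519
```

play_rows([
  {"x":0,"y":0,"z":0,"wx":0,"wy":0,"wz":4,"grip":0.89},
  {"x":0,"y":0,"z":0,"wx":0,"wy":0,"wz":4,"grip":0.89},
  {"x":0,"y":0,"z":0,"wx":0,"wy":0,"wz":4,"grip":0.89},
  {"x":0,"y":0,"z":0,"wx":0,"wy":0,"wz":4,"grip":0.89},
])

```text
clock: 27.3
eef_pos: [513.1, 9.4, 90.5]
eef_rot: [-3.142, 0.001, 1.898]
wrist_force: [1.6, -5.1, -4.2]
finger_gap: 83.5
```

```bash
python3 st.py
```

```text
t 27.3 pos [513.07   9.44  90.47] yaw 108.7 rp [-180.      0.07] j6 -0.379 gap 83.5 F [ 1.59 -5.05 -4.2 ] M [-0.96 -0.39  0.26] e6 -0.9091676026582718
```

play_rows([
  {"x":0,"y":0,"z":0,"wx":0,"wy":0,"wz":3,"grip":0.89},
  {"x":0,"y":0,"z":0,"wx":0,"wy":0,"wz":3,"grip":0.89},
])

```text
clock: 27.55
eef_pos: [513.0, 9.4, 90.5]
eef_rot: [-3.141, 0.001, 1.794]
wrist_force: [0.5, -6.7, -3.6]
finger_gap: 83.8
```

```bash
python3 st.py
```

```text
t 27.55 pos [512.96   9.41  90.45] yaw 102.8 rp [-179.99    0.07] j6 -0.275 gap 83.8 F [ 0.49 -6.71 -3.57] M [-1.02 -0.31  0.29] e6 -0.6140887923538685
```

play_rows([
  {"x":0,"y":0,"z":0,"wx":0,"wy":0,"wz":3,"grip":0.89},
  {"x":0,"y":0,"z":0,"wx":0,"wy":0,"wz":3,"grip":0.89},
])

```text
clock: 27.8
eef_pos: [512.9, 9.4, 90.4]
eef_rot: [-3.141, 0.001, 1.689]
wrist_force: [0.5, -7.0, -2.8]
finger_gap: 83.8
```

```bash
python3 st.py
```

```text
t 27.8 pos [512.89   9.39  90.43] yaw 96.8 rp [-179.99    0.07] j6 -0.17 gap 83.8 F [ 0.55 -6.97 -2.76] M [-1.09 -0.26  0.25] e6 -0.620573814958334
```

Free still (0.25). Continue in short steps.

play_rows([
  {"x":0,"y":0,"z":0,"wx":0,"wy":0,"wz":3,"grip":0.89},
  {"x":0,"y":0,"z":0,"wx":0,"wy":0,"wz":3,"grip":0.89},
])

```text
clock: 28.05
eef_pos: [512.8, 9.4, 90.4]
eef_rot: [-3.141, 0.001, 1.584]
wrist_force: [-0.1, -5.1, -3.7]
finger_gap: 83.7
```

```bash
python3 st.py
```

```text
t 28.05 pos [512.78   9.41  90.37] yaw 90.8 rp [-179.98    0.07] j6 -0.065 gap 83.7 F [-0.06 -5.13 -3.68] M [-1.1  -0.14  0.25] e6 -0.6216027215123177
```

play_rows([
  {"x":0,"y":0,"z":0,"wx":0,"wy":0,"wz":3,"grip":0.89},
  {"x":0,"y":0,"z":0,"wx":0,"wy":0,"wz":3,"grip":0.89},
])

```text
clock: 28.3
eef_pos: [512.7, 9.4, 90.3]
eef_rot: [-3.141, 0.001, 1.48]
wrist_force: [0.1, -5.7, -3.2]
finger_gap: 83.4
```

```bash
python3 st.py
```

```text
t 28.3 pos [512.7    9.42  90.35] yaw 84.8 rp [-179.98    0.08] j6 0.04 gap 83.4 F [ 0.11 -5.7  -3.19] M [-1.   -0.05  0.3 ] e6 -0.6223654747009277
```

play_rows([
  {"x":0,"y":0,"z":0,"wx":0,"wy":0,"wz":3,"grip":0.89},
  {"x":0,"y":0,"z":0,"wx":0,"wy":0,"wz":2,"grip":0.89},
])

```text
clock: 28.55
eef_pos: [512.6, 9.4, 90.3]
eef_rot: [-3.141, 0.001, 1.393]
wrist_force: [-1.2, -6.3, -4.1]
finger_gap: 83.6
```

```bash
python3 st.py
```

```text
t 28.55 pos [512.58   9.44  90.29] yaw 79.8 rp [-179.97    0.08] j6 0.127 gap 83.6 F [-1.22 -6.28 -4.13] M [-1.01  0.08  0.27] e6 -0.17974867019802332
```

play_rows([
  {"x":0,"y":0,"z":0,"wx":0,"wy":0,"wz":3,"grip":0.89},
  {"x":0,"y":0,"z":0,"wx":0,"wy":0,"wz":2,"grip":0.89},
])

```text
clock: 28.8
eef_pos: [512.5, 9.5, 90.3]
eef_rot: [-3.141, 0.001, 1.305]
wrist_force: [-0.7, -5.3, -3.5]
finger_gap: 83.5
```

```bash
python3 st.py
```

```text
t 28.8 pos [512.51   9.45  90.26] yaw 74.8 rp [-179.96    0.08] j6 0.214 gap 83.5 F [-0.72 -5.31 -3.47] M [-1.06  0.11  0.29] e6 -0.18701983150094748
```

play_rows([
  {"x":0,"y":0,"z":0,"wx":0,"wy":0,"wz":2,"grip":0.89},
  {"x":0,"y":0,"z":0,"wx":0,"wy":0,"wz":2,"grip":0.89},
])

```text
clock: 29.05
eef_pos: [512.4, 9.5, 90.3]
eef_rot: [-3.141, 0.001, 1.236]
wrist_force: [-1.5, -4.7, -4.4]
finger_gap: 84.0
```

```bash
python3 st.py
```

```text
t 29.05 pos [512.45   9.47  90.25] yaw 70.8 rp [-179.96    0.09] j6 0.283 gap 84.0 F [-1.5  -4.74 -4.36] M [-1.05  0.14  0.26] e6 -0.33546779304742813
```

play_rows([
  {"x":0,"y":0,"z":0,"wx":0,"wy":0,"wz":2,"grip":0.89},
  {"x":0,"y":0,"z":0,"wx":0,"wy":0,"wz":2,"grip":0.89},
])

```text
clock: 29.3
eef_pos: [512.4, 9.5, 90.2]
eef_rot: [-3.141, 0.002, 1.166]
wrist_force: [-1.9, -5.5, -4.3]
finger_gap: 84.0
```

```bash
python3 st.py
```

```text
t 29.3 pos [512.42   9.52  90.24] yaw 66.8 rp [-179.96    0.09] j6 0.353 gap 84.0 F [-1.89 -5.45 -4.34] M [-1.04  0.23  0.26] e6 -0.33612504601478577
```

play_rows([
  {"x":0,"y":0,"z":0,"wx":0,"wy":0,"wz":2,"grip":0.89},
  {"x":0,"y":0,"z":0,"wx":0,"wy":0,"wz":2,"grip":0.89},
])

```text
clock: 29.55
eef_pos: [512.3, 9.5, 90.2]
eef_rot: [-3.141, 0.002, 1.096]
wrist_force: [-2.7, -4.6, -3.6]
finger_gap: 84.1
```

```bash
python3 st.py
```

```text
t 29.55 pos [512.32   9.51  90.16] yaw 62.8 rp [-179.95    0.1 ] j6 0.423 gap 84.1 F [-2.71 -4.61 -3.64] M [-0.96  0.33  0.22] e6 -0.33844378776848316
```

play_rows([
  {"x":0,"y":0,"z":0,"wx":0,"wy":0,"wz":2,"grip":0.89},
  {"x":0,"y":0,"z":0,"wx":0,"wy":0,"wz":2,"grip":0.89},
])

```text
clock: 29.8
eef_pos: [512.3, 9.5, 90.1]
eef_rot: [-3.141, 0.002, 1.026]
wrist_force: [-3.2, -4.9, -4.4]
finger_gap: 83.6
```

```bash
python3 st.py
```

```text
t 29.8 pos [512.26   9.53  90.13] yaw 58.8 rp [-179.95    0.1 ] j6 0.493 gap 83.6 F [-3.2  -4.9  -4.36] M [-0.92  0.49  0.24] e6 -0.3269767016172409
```

play_rows([
  {"x":0,"y":0,"z":0,"wx":0,"wy":0,"wz":2,"grip":0.89},
  {"x":0,"y":0,"z":0,"wx":0,"wy":0,"wz":2,"grip":0.89},
])

```text
clock: 30.05
eef_pos: [512.2, 9.5, 90.1]
eef_rot: [-3.141, 0.002, 0.957]
wrist_force: [-3.1, -6.6, -4.4]
finger_gap: 83.7
```

```bash
python3 st.py
```

```text
t 30.05 pos [512.16   9.48  90.08] yaw 54.8 rp [-179.95    0.12] j6 0.563 gap 83.7 F [-3.1  -6.55 -4.43] M [-1.06  0.53  0.26] e6 -0.307957548648119
```

play_rows([
  {"x":0,"y":0,"z":0,"wx":0,"wy":0,"wz":2,"grip":0.89},
  {"x":0,"y":0,"z":0,"wx":0,"wy":0,"wz":2,"grip":0.89},
])

```text
clock: 30.3
eef_pos: [512.0, 9.4, 90.0]
eef_rot: [-3.141, 0.002, 0.887]
wrist_force: [-4.4, -5.8, -4.7]
finger_gap: 83.8
```

```bash
python3 st.py; python3 -c "
from h import *
np.set_printoptions(precision=1,suppress=True)
v=look('wrist','w11');np.savez('w11.npz',p=v['p'],d=v['d'],K=v['K'],W=v['W'])"
```

```text
t 30.3 pos [512.01   9.43  90.01] yaw 50.8 rp [-179.95    0.14] j6 0.632 gap 83.8 F [-4.39 -5.79 -4.7 ] M [-1.17  0.67  0.31] e6 -0.2774806972593069
```

View pics/w11.png

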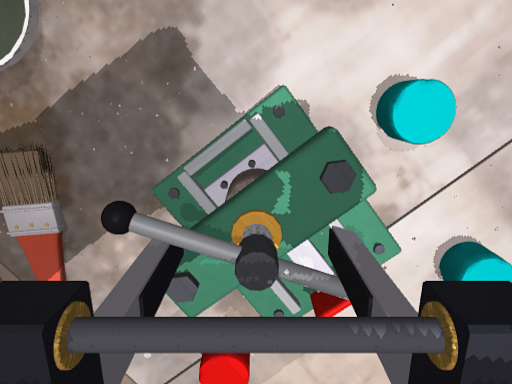

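The effort is starting to rise (lateral 7.3 N, Mz 0.31). Finer steps.

play_rows([
  {"x":0,"y":0,"z":0,"wx":0,"wy":0,"wz":2,"grip":0.89},
  {"x":0,"y":0,"z":0,"wx":0,"wy":0,"wz":0,"grip":0.89},
])

```text
clock: 30.6
eef_pos: [512.0, 9.5, 90.0]
eef_rot: [-3.141, 0.002, 0.853]
wrist_force: [-3.6, -5.8, -5.2]
finger_gap: 83.7
```

```bash
python3 st.py
```

```text
t 30.6 pos [512.03   9.51  90.02] yaw 48.8 rp [-179.95    0.13] j6 0.667 gap 83.7 F [-3.6  -5.84 -5.16] M [-0.99  0.59  0.29] e6 0.5621322244405746
```

play_rows([
  {"x":0,"y":0,"z":0,"wx":0,"wy":0,"wz":2,"grip":0.89},
])

```text
clock: 30.72
eef_pos: [511.9, 9.4, 89.9]
eef_rot: [-3.141, 0.003, 0.818]
wrist_force: [-4.5, -5.9, -5.1]
finger_gap: 83.7
```

```bash
python3 st.py
```

```text
t 30.73 pos [511.88   9.4   89.92] yaw 46.8 rp [-179.95    0.16] j6 0.702 gap 83.7 F [-4.54 -5.9  -5.15] M [-1.28  0.79  0.35] e6 -0.5362864024937153
```

play_rows([
  {"x":0,"y":0,"z":0,"wx":0,"wy":0,"wz":2,"grip":0.89},
])

```text
clock: 30.85
eef_pos: [511.8, 9.3, 89.8]
eef_rot: [-3.141, 0.003, 0.782]
wrist_force: [-4.9, -6.7, -4.4]
finger_gap: 83.8
```

```bash
python3 st.py
```

```text
t 30.85 pos [511.79   9.31  89.85] yaw 44.8 rp [-179.95    0.18] j6 0.737 gap 83.8 F [-4.92 -6.73 -4.45] M [-1.34  0.86  0.34] e6 -0.23315427359193563
```

play_rows([
  {"x":0,"y":0,"z":0,"wx":0,"wy":0,"wz":2,"grip":0.89},
])

```text
clock: 30.98
eef_pos: [511.7, 9.3, 89.8]
eef_rot: [-3.141, 0.003, 0.747]
wrist_force: [-5.6, -6.7, -5.6]
finger_gap: 83.6
```

```bash
python3 st.py
```

```text
t 30.98 pos [511.7    9.26  89.79] yaw 42.8 rp [-179.95    0.2 ] j6 0.772 gap 83.6 F [-5.56 -6.73 -5.56] M [-1.48  0.92  0.39] e6 -0.20051641389727592
```

play_rows([
  {"x":0,"y":0,"z":0,"wx":0,"wy":0,"wz":2,"grip":0.89},
])

```text
clock: 31.1
eef_pos: [511.6, 9.2, 89.7]
eef_rot: [-3.141, 0.004, 0.712]
wrist_force: [-6.5, -6.3, -3.5]
finger_gap: 83.6
```

```bash
python3 st.py
```

```text
t 31.1 pos [511.59   9.24  89.73] yaw 40.8 rp [-179.95    0.21] j6 0.807 gap 83.6 F [-6.47 -6.34 -3.54] M [-1.33  1.18  0.37] e6 -0.180318346247077
```

play_rows([
  {"x":0,"y":0,"z":0,"wx":0,"wy":0,"wz":2,"grip":0.89},
])

```text
clock: 31.22
eef_pos: [511.5, 9.3, 89.7]
eef_rot: [-3.141, 0.004, 0.678]
wrist_force: [-6.6, -6.5, -4.2]
finger_gap: 83.8
```

```bash
python3 st.py
```

```text
t 31.23 pos [511.45   9.28  89.69] yaw 38.8 rp [-179.94    0.23] j6 0.842 gap 83.8 F [-6.55 -6.49 -4.23] M [-1.38  1.19  0.46] e6 -0.15937029384076595
```

play_rows([
  {"x":0,"y":0,"z":0,"wx":0,"wy":0,"wz":2,"grip":0.89},
])

```text
clock: 31.35
eef_pos: [511.4, 9.2, 89.6]
eef_rot: [-3.141, 0.004, 0.643]
wrist_force: [-6.6, -7.3, -5.6]
finger_gap: 83.6
```

```bash
python3 st.py
```

```text
t 31.35 pos [511.38   9.24  89.62] yaw 36.8 rp [-179.94    0.24] j6 0.877 gap 83.6 F [-6.62 -7.3  -5.61] M [-1.47  1.1   0.48] e6 -0.13108658138662577
```

play_rows([
  {"x":0,"y":0,"z":0,"wx":0,"wy":0,"wz":2,"grip":0.89},
])

```text
clock: 31.48
eef_pos: [511.4, 9.2, 89.6]
eef_rot: [-3.141, 0.004, 0.608]
wrist_force: [-6.7, -7.9, -7.1]
finger_gap: 83.6
```

```bash
python3 st.py
```

```text
t 31.48 pos [511.38   9.24  89.6 ] yaw 34.8 rp [-179.95    0.24] j6 0.911 gap 83.6 F [-6.7  -7.88 -7.14] M [-1.51  1.15  0.5 ] e6 -0.1034288015216589
```

play_rows([
  {"x":0,"y":0,"z":0,"wx":0,"wy":0,"wz":2,"grip":0.89},
])

```text
clock: 31.6
eef_pos: [511.4, 9.3, 89.5]
eef_rot: [-3.141, 0.004, 0.573]
wrist_force: [-7.0, -6.6, -6.7]
finger_gap: 83.3
```

```bash
python3 st.py
```

```text
t 31.6 pos [511.35   9.31  89.54] yaw 32.8 rp [-179.95    0.24] j6 0.946 gap 83.3 F [-7.02 -6.62 -6.69] M [-1.36  1.13  0.54] e6 -0.07655787980183959
```

play_rows([
  {"x":0,"y":0,"z":0,"wx":0,"wy":0,"wz":2,"grip":0.89},
])

```text
clock: 31.72
eef_pos: [511.4, 9.3, 89.5]
eef_rot: [-3.141, 0.004, 0.538]
wrist_force: [-5.6, -7.5, -7.0]
finger_gap: 83.6
```

```bash
python3 st.py
```

```text
t 31.73 pos [511.36   9.33  89.51] yaw 30.8 rp [-179.96    0.24] j6 0.981 gap 83.6 F [-5.64 -7.49 -6.96] M [-1.32  1.02  0.51] e6 -0.0488498923368752
```

play_rows([
  {"x":0,"y":0,"z":0,"wx":0,"wy":0,"wz":2,"grip":0.89},
])

```text
clock: 31.85
eef_pos: [511.4, 9.3, 89.4]
eef_rot: [-3.141, 0.004, 0.503]
wrist_force: [-4.9, -6.2, -7.8]
finger_gap: 83.6
```

```bash
python3 st.py
```

```text
t 31.85 pos [511.35   9.33  89.45] yaw 28.8 rp [-179.97    0.25] j6 1.016 gap 83.6 F [-4.91 -6.25 -7.76] M [-1.42  0.98  0.51] e6 -0.01992248115129769
```

play_rows([
  {"x":0,"y":0,"z":0,"wx":0,"wy":0,"wz":2,"grip":0.89},
])

```text
clock: 31.98
eef_pos: [511.4, 9.3, 89.4]
eef_rot: [-3.141, 0.004, 0.468]
wrist_force: [-4.5, -6.7, -8.2]
finger_gap: 83.6
```

```bash
python3 st.py
```

```text
t 31.98 pos [511.37   9.32  89.4 ] yaw 26.8 rp [-179.98    0.25] j6 1.051 gap 83.6 F [-4.49 -6.68 -8.21] M [-1.33  0.85  0.57] e6 0.004666389722842723
```

play_rows([
  {"x":0,"y":0,"z":0,"wx":0,"wy":0,"wz":2,"grip":0.89},
])

```text
clock: 32.1
eef_pos: [511.4, 9.4, 89.3]
eef_rot: [-3.141, 0.004, 0.433]
wrist_force: [-3.9, -5.8, -8.3]
finger_gap: 83.9
```

```bash
python3 st.py
```

```text
t 32.1 pos [511.36   9.38  89.34] yaw 24.8 rp [-179.98    0.25] j6 1.086 gap 83.9 F [-3.89 -5.83 -8.33] M [-1.11  0.85  0.56] e6 0.029511325992643833
```

play_rows([
  {"x":0,"y":0,"z":0,"wx":0,"wy":0,"wz":2,"grip":0.89},
])

```text
clock: 32.22
eef_pos: [511.4, 9.4, 89.3]
eef_rot: [-3.141, 0.004, 0.399]
wrist_force: [-4.8, -5.9, -9.9]
finger_gap: 83.8
```

```bash
python3 st.py
```

```text
t 32.23 pos [511.4    9.43  89.34] yaw 22.8 rp [-179.99    0.24] j6 1.121 gap 83.8 F [-4.75 -5.87 -9.85] M [-1.21  0.79  0.67] e6 0.0701672793366015
```

play_rows([
  {"x":0,"y":0,"z":0,"wx":0,"wy":0,"wz":1,"grip":0.89},
])

```text
clock: 32.35
eef_pos: [511.4, 9.5, 89.3]
eef_rot: [-3.141, 0.004, 0.382]
wrist_force: [-3.9, -5.8, -9.7]
finger_gap: 84.2
```

```bash
python3 st.py
```

```text
t 32.35 pos [511.42   9.46  89.31] yaw 21.9 rp [-179.99    0.24] j6 1.138 gap 84.2 F [-3.88 -5.75 -9.65] M [-1.21  0.74  0.59] e6 0.5083663389086723
```

play_rows([
  {"x":0,"y":0,"z":0,"wx":0,"wy":0,"wz":2,"grip":0.89},
])

```text
clock: 32.48
eef_pos: [511.4, 9.4, 89.2]
eef_rot: [-3.142, 0.004, 0.346]
wrist_force: [-2.8, -5.3, -11.1]
finger_gap: 83.6
```

```bash
python3 st.py
```

```text
t 32.48 pos [511.4    9.42  89.21] yaw 19.9 rp [-180.      0.25] j6 1.173 gap 83.6 F [ -2.77  -5.28 -11.05] M [-1.2   0.58  0.74] e6 -0.0323652068618685
```

Torque while turning is now about 0.66 N m (trend of noisy readings .56, .67, .59, .74). That's the target, so let go: turn back clear of the bar, then lift.

play_rows([
  {"x":0,"y":0,"z":0,"wx":0,"wy":0,"wz":-4,"grip":0.89},
  {"x":0,"y":0,"z":0,"wx":0,"wy":0,"wz":-6,"grip":0.89},
  {"x":0,"y":0,"z":0,"wx":0,"wy":0,"wz":-4,"grip":0.89},
  {"x":0,"y":0,"z":-0.02,"wx":0,"wy":0,"wz":0,"grip":0.89},
  {"x":0,"y":0,"z":-0.03,"wx":0,"wy":0,"wz":0,"grip":0.89},
  {"x":0,"y":0,"z":-0.03,"wx":0,"wy":0,"wz":0,"grip":0.89},
  {"x":0,"y":0,"z":-0.03,"wx":0,"wy":0,"wz":0,"grip":0.89},
  {"x":0,"y":0,"z":0,"wx":0,"wy":0,"wz":0,"grip":0.89},
])

```text
clock: 33.48
eef_pos: [513.8, 10.1, 202.7]
eef_rot: [3.139, -0.003, 0.591]
wrist_force: [-0.5, -0.5, -0.3]
finger_gap: 83.8
```

```bash
python3 st.py; python3 -c "
from h import *
np.set_printoptions(precision=1,suppress=True)
v=look('wrist','w12');np.savez('w12.npz',p=v['p'],d=v['d'],K=v['K'],W=v['W'])
v=look('side','s12');cv2.imwrite('pics/s12c.png',cv2.resize(v['p'][130:260,140:300,::-1],None,fx=4.5,fy=4.5,interpolation=cv2.INTER_CUBIC))"
```

```text
t 33.48 pos [513.84  10.12 202.73] yaw 33.9 rp [179.86  -0.19] j6 0.928 gap 83.8 F [-0.48 -0.53 -0.25] M [ 0.06  0.08 -0.  ] e6 -0.014608648780267686
```

View pics/w12.png

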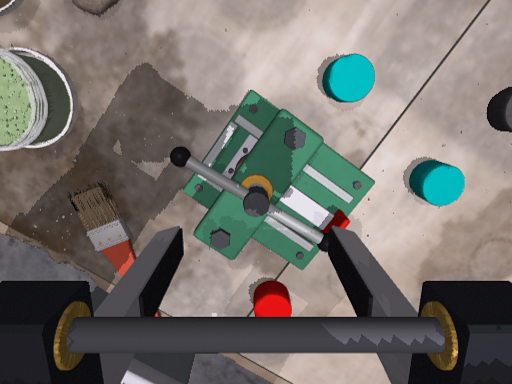

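View pics/s12c.png

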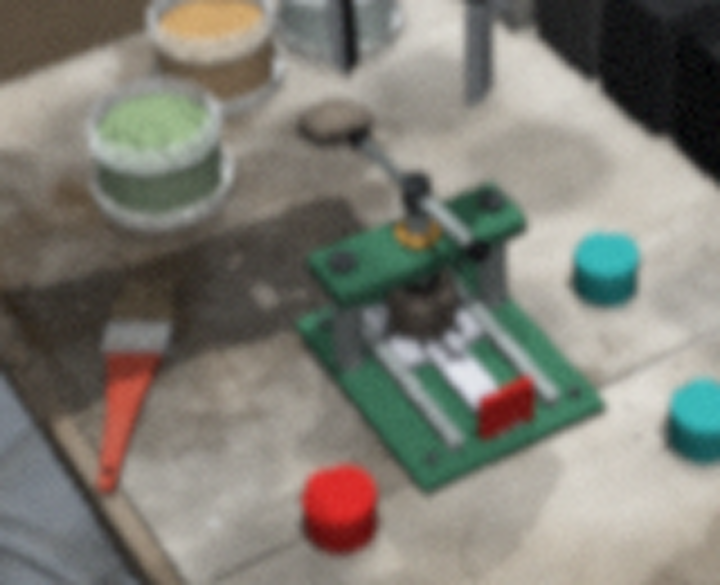

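The handle is free of the fingers, the carriage is home with the puck intact under the foot, and the stone and jar are in place. One last numeric check, then hand in.

```bash
python3 -c "
from h import *
np.set_printoptions(precision=1,suppress=True)
v=dict(np.load('w12.npz'));o=v['W'][:3,3]
q=P(v,180,157);r=q-o;q=q+8.5*r/np.linalg.norm(r);print('ball',q,np.degrees(np.arctan2(q[1]-9.8,q[0]-512.1)))
print('tab',P(v,338,217))
print(manip.sign_off())"
```

```text
ball [508.4  81.3 143.7] 92.94277288380063
tab [ 523.6 -102.2   33.6]
the job is handed in; nothing more can be done
None
```

The carriage is home, the puck is clamped at about 0.66 N m, the gripper has let go, and I handed the job in at about 33.6 s of the 72 s allowed.

- **Carriage:** I pushed the red tab until the wrist force climbed to 28 N with no further movement. The later pictures still show it home, with the tab on the right spot.
- **Winding:** I set the open fingers on either side of the bar, centred on the screw, and turned clockwise about 470° over three engagements. It ran free at 0.25–0.3 N m.
- **Clamp:** The effort began to rise at about 440°. The last four readings while turning were 0.56, 0.67, 0.59 and 0.74 N m. That is clearly above loose (0.4) and below crushing (1.0). I judged the value from the trend, because single readings scatter by roughly ±0.05 N m or more, and I did not feel the handle again after letting go.
- **Last checks:** The bar stands at about 144 mm (165 mm at the start, 145 mm expected at contact). The puck looks intact under the foot, wrist force was about zero after lifting clear, and the stone and jar looked undisturbed. The pale puck was out of view in my last pictures, but the arm never went near it.

**What disagreed:** The visible fingertips stand about 35 mm above the reported tool point. Because of that, my first approach passed over the tab without touching it, and I corrected for the offset afterwards. My very first move call was also refused, because its rows left out some of the numbers.

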